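# Square a fired tile into the corner of the squaring board

## Task

Take the square-handled wooden pusher from its cork pad and, touching the tile only with the pusher, slide the clay tile across the squaring board: first against the long batten, then along it against the short one, pressing it home against each for half a second with a light but definite push of about 7 newtons (it is brittle: never more than 12). The tile must end flush on both battens in their square corner; then stand the pusher upright on its cork pad again and leave everything else alone.

Things in the scene. Friction and masses are not known exactly. Their poses are not given: they have to be found in the camera images.
- tile_center (a point): Centre, half-way up, of the fired clay tile lying flat and loose on the squaring board: 80 mm (its x) by 100 mm (its y), 10 mm thick, 0.17 kg. It slides under 1 to 2 N, starts 20 to 45 mm short of home both ways and up to 0.25 rad askew, and chips (job failed) if pressed with more than 12 N. Home: this point at x -40, y +50, z +5 mm in the frame of jig_corner, axes parallel.
- jig_corner (a point): Inner corner of the two battens, at the level of the board's top, 12 mm above the table. Axes are the board's, z up, x away from the robot within 0.25 rad. Long batten: inner face in the plane x = 0, from y -20 to +200 mm. Short batten: inner face in the plane y = 0, from x -180 to +20 mm. Each is 20 mm wide, outside these faces, and stands 15 mm above the board's top.
- jig: Wooden squaring board, 240 mm (x) by 260 mm (y), 12 mm thick, fixed to the table, with two wooden battens screwed on; origin at the centre of its underside, axes as jig_corner.
- batten_long: The long batten, 20 by 220 mm, 15 mm high, along the board's far (+x) edge; origin at the centre of its underside, on the board's top.
- batten_short: The short batten, 20 by 180 mm, 15 mm high, along the board's right (-y) edge, at right angles to the long one; origin at the centre of its underside, on the board's top.
- pusher_center (a point): Point on the axis of the pusher's square handle, half-way up the upright pusher (45 mm above its underside). Handle 24 by 24 mm, sides along x and y, 22 to 90 mm above the underside. Under it a flat-sided foot 40 mm (x) by 50 mm (y), 22 mm high, sides along x and y, fixed off-centre: its centre lies up to 8 mm from the handle's axis in x and in y, differently each time. 0.1 kg in all.
- pad: Square cork pad fixed on the table, 100 by 100 mm, 6 mm thick, on which the pusher stands at the start; origin at the centre of its underside, on the table top. It lies left or right of the squaring board.
- stamp: Bystander: round wooden stamp, 82 mm tall, round foot 56 mm across and round handle 24 mm, standing on the table on the other side of the board from the pad; origin at its underside. Not the pusher.
- prop_mid (a point): Bystander: small white ceramic kiln prop, 24 mm across and 18 mm tall, standing on the squaring board near its corner opposite the battens; its centre.
- kiln_post: Bystander: clay tube 38 mm across, 60 mm tall, standing to the left of the board; origin at its underside.
- jar: Bystander: glass jar 68 mm across, 95 mm tall; origin at its underside.
- bowl: Bystander: clay bowl 120 mm across, 55 mm tall, beyond the board; origin at its underside.
- mug: Bystander: white mug 76 mm across, 85 mm tall, beyond the board; origin at its underside.
- spatula_grip (a point): Bystander: spatula lying on the table at the right; this point is on its handle.
Things that resemble listed ones, but are neither listed nor needed, are in the scene too. Of the things that look like the part that bears tile_center, the larger one is meant. Leave any black look-alike of the part that bears pusher_center alone.

How it is judged:
By the outcome, as a careful person would: the job done as asked, in the order asked, and still so for the second after the job is handed in, with the robot touching nothing.
It also fails if it takes over 72 s, if anything falls off the work surface, if the arm or the gripper's body presses on something with over 40 N, if the wrist force passes 120 N, or if a joint passes its speed limit or range.

## Robot

A 6-joint arm with a two-finger parallel gripper is mounted at the origin on the work surface. World frame = base frame: x ahead of the robot, y to its left, z up, the work surface at z = 0. Lengths are in m, angles in rad, forces in N, time in s.
With the tool pointing down it reaches from about 0.225 to 0.875 m from the base axis. Payload 3.4 kg.
Tool frame: the origin (TCP) lies at the very end of the fingers, on their centre line; the grasp point (between the pads) lies 19 mm behind it (grip_depth is the distance from the TCP to the grasp point, in m); x points along the fingers, z is the direction in which the jaws open and shut, and the axes are right-handed (so a half turn about x gives the same grasp; the last joint's range is limited). The gripper opens to 85 mm and grips with 20 to 120 N. Pads are 22 mm wide; open, the fingers measure 114 mm over their backs; the gripper's body (76 mm by 85 mm) begins 54 mm behind the grasp point. The pads swing forward as they close: fully open they stand 13 mm farther back than shut.
Start: joints at [-1.223, 0.276, 1.505, -0, 1.361, -0.121], TCP at [0.26, -0.513, 0.199] pointing down, gripper open.
Joint ranges: [-2.89, 2.89], [-0.75, 2.08], [0.22, 2.7], [-1.18, 4.32], [0.11, 2.71], [-2.7, 2.7]. Speed limits (rad/s): [2.57, 2.57, 3.14, 3.14, 3.14, 3.14].

## Interface

Orientations are given as a unit quaternion [w, x, y, z].
In Python, from rig import get_state, get_image, sign_off, grip_depth gives the robot as it stands. The module is installed in compiled form; this text tells all that it offers.
- The arm moves only by the tool arm_command, never from a script. Its argument "series" is a list of rows, each an object with "dp": the shift along the tool's x, y, z scaled (see below), a list of three; "angular": the turn, a rotation vector about the tool's x, y, z scaled (see below), a list of three; "gripper": the finger opening in mm, from 0 to 85.4. A call has exactly 8 rows; each row shifts and turns the pose as measured when the row begins, along the tool's axes as they then stand; what a row does not reach is not made up. The controller multiplies each number of a shift by 0.12 m and each number of a turn by 90 degrees. A row lasts 1/8 s, in which the tool goes at most 62.5 mm and 10.7 degrees, less where a joint would pass 70% of its speed; a pose out of reach is approached as far as the arm can. A call with a number of a shift or a turn outside -1 to 1 is refused whole. A call with a gripper value outside its range is refused whole. The fingers move at their own pace and stop on an object; "grip_force" is the grip in N (left out, the last holds). Time passes only in rows, so rows that do not move let the fingers close, or fill a call up. It gives the time, the measured TCP pose, the force and the opening at its end, in the units of the state.
- get_state(): the state, without advancing time (a new reading comes with each control period).
- get_image(name): name is "scene" or "top"; returns a dict with "image" (420x560x3 uint8, blue, green, red), "depth" (420x560 float32, m along the optical axis (not along the pixel's ray), 0 where there is no reading), "mtx" (3x3 intrinsics, pixels), "view" (4x4, takes a point from world to camera coordinates). Camera axes: x right, y up, looking along -z (the intrinsics and any distortion apply to the point x, -y, -z); pixel columns grow to the right and rows downward; lengths in m; the calibration is good to about 2 mm. A picture is of the moment at which its call begins.
- sign_off(): hands the job in, once; it reports no verdict.
The state is a dict: "clock": time; "qpos": joint angles; "qd": joint speeds; "effort": joint torques, N m; "position": TCP position; "ee_rot": TCP orientation; "contact_force": force on the tool from outside, world axes, zero at the start; "moment": the same for the moment, N m; "width": finger opening in m.
Only numpy, scipy, OpenCV 4.12 (cv2) and the standard library are available. Lean on these libraries where they do the work, as an engineer would, in place of code of your own. Each camera call takes 0.05 s, during which the arm holds its last target. There are 200 camera calls.

## Working session

There is one attempt and no reset: what is moved stays moved. The work goes in short steps, Python scripts to look and compute and a tool call to move; the robot and the scene stay as the last step left them, time stands still between calls to the robot, and variables do not carry over. Pictures are saved under pics/ and viewed, about 8 in all and at most 12, crops included, and the job is handed in when it is done.

Besides the shell and the picture viewer there is one more tool, called after "Request:" as name(argument=value, ...), one argument or row to a line, values as JSON. arm_command: Moves the arm, as the interface text tells. Its arguments: {"type":"object","properties":{"series":{"type":"array","items":{"type":"object","properties":{"dp":{"type":"array","items":{"type":"number"}},"angular":{"type":"array","items":{"type":"number"}},"gripper":{"type":"number"}}}},"grip_force":{"type":"number"}},"required":["series"]}

```bash
mkdir -p pics
cat > h.py <<'E'
import numpy as np, cv2
from rig import get_state, get_image, sign_off, grip_depth
def snap(name,tag):
    d=get_image(name); np.savez('pics/%s.npz'%tag,**d); cv2.imwrite('pics/%s.png'%tag,d['image']); return d
def load(tag): return dict(np.load('pics/%s.npz'%tag))
def pts(d):
    h,w=d['depth'].shape; u,v=np.meshgrid(np.arange(w),np.arange(h)); K=d['mtx']; z=d['depth']
    X=np.stack([(u-K[0,2])/K[0,0]*z,-(v-K[1,2])/K[1,1]*z,-z,np.ones_like(z)],-1)
    return (X@np.linalg.inv(d['view']).T)[...,:3]
def ray(d,u,v,h):
    K=d['mtx']; M=np.linalg.inv(d['view']); u=np.asarray(u,float);v=np.asarray(v,float)
    r=np.stack([(u-K[0,2])/K[0,0],-(v-K[1,2])/K[1,1],-np.ones_like(u)],-1)@M[:3,:3].T
    c=M[:3,3]; return c+r*((h-c[2])/r[...,2])[...,None]
def st():
    s=get_state(); print({k:np.round(v,4).tolist() for k,v in s.items() if k not in('effort','qd')})
    return s
E
python3 - <<'E'
from h import *
st(); print(grip_depth)
a=snap('top','t0'); b=snap('scene','s0')
print(a.keys(),a['mtx'],np.linalg.inv(a['view']).round(3),np.linalg.inv(b['view']).round(3))
E
```

```text
{'clock': 0.0, 'qpos': [-1.223, 0.2766, 1.5062, 0.0, 1.3607, -0.121], 'position': [0.2596, -0.5124, 0.1983], 'ee_rot': [0.6019, 0.3706, 0.603, -0.3698], 'contact_force': [-0.4565, -0.1317, -0.3468], 'moment': [0.0333, 0.0344, -0.0271], 'width': 0.0852}
0.0187
dict_keys(['image', 'depth', 'mtx', 'view']) [[492.12568982   0.         276.01654256]
 [  0.         492.12568982 214.20336666]
 [  0.           0.           1.        ]] [[-0.021  0.995 -0.096  0.435]
 [-1.    -0.022 -0.006 -0.036]
 [-0.008  0.096  0.995  1.703]
 [ 0.     0.     0.     1.   ]] [[ 0.412 -0.693  0.591  1.198]
 [ 0.911  0.313 -0.268 -0.315]
 [ 0.     0.649  0.761  0.878]
 [ 0.     0.     0.     1.   ]]
```

View pics/t0.png

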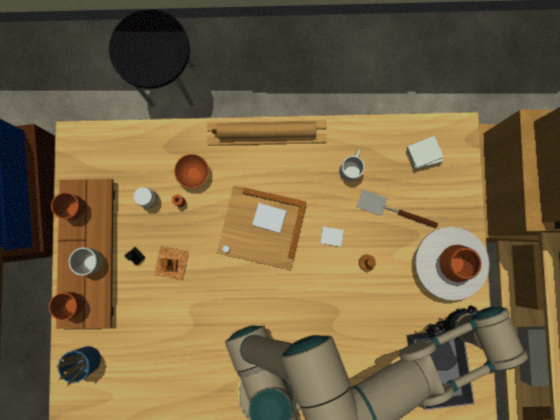

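View pics/s0.png

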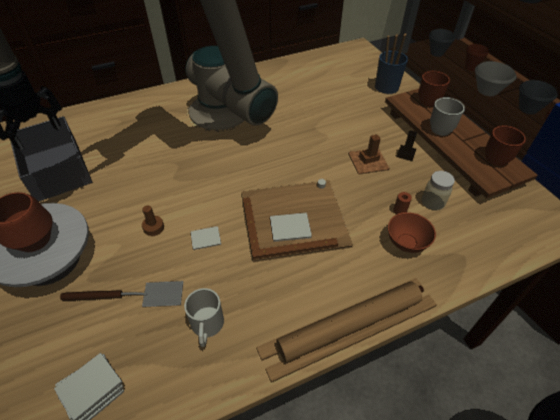

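Top view: board at about (262,228), tile (269,218), pusher on its pad (171,263), black look-alike (135,256), stamp (367,262), prop (226,249). In the scene view the tile is at (291,227) and the pusher at (372,150).

Run:
```python
from h import *
a=load('t0');b=load('s0')
A=cv2.resize(a['image'][175:295,120:320],None,fx=3.5,fy=3.5,interpolation=cv2.INTER_CUBIC)
B=cv2.resize(b['image'][110:270,230:430],None,fx=3.5,fy=3.5,interpolation=cv2.INTER_CUBIC)
cv2.imwrite('pics/cA.png',A);cv2.imwrite('pics/cB.png',B)
def tile(d,roi):
    x0,y0,x1,y1=roi; hsv=cv2.cvtColor(d['image'],cv2.COLOR_BGR2HSV)
    m=np.zeros(hsv.shape[:2],np.uint8); m[y0:y1,x0:x1]=((hsv[...,1]<70)&(hsv[...,2]>110))[y0:y1,x0:x1]*255
    c=max(cv2.findContours(m,0,1)[0],key=cv2.contourArea)
    P=ray(d,c[:,0,0],c[:,0,1],.022)[:,:2]*1000
    # area centroid by dense
    r=cv2.minAreaRect(P.astype(np.float32)); 
    v,u=np.nonzero(cv2.drawContours(np.zeros_like(m),[c],-1,1,-1)); Q=ray(d,u,v,.022)[:,:2]*1000
    w,E=np.linalg.eigh(np.cov(Q.T)); print('tile',r,Q.mean(0),np.sqrt(12*w),'shortaxis deg',np.degrees(np.arctan(E[1,0]/E[0,0])))
tile(a,(240,195,300,240)); tile(b,(260,205,325,245))
for d,(x0,y0,x1,y1) in((a,(150,240,195,285)),(b,(345,130,392,178))):
    P=pts(d)[y0:y1,x0:x1].reshape(-1,3); 
    for lo,hi in((.003,.012),(.02,.035),(.08,.11)):
        q=P[(P[:,2]>lo)&(P[:,2]<hi)]*1000; print(lo,len(q),q.mean(0).round(1) if len(q) else'',q.min(0).round(1) if len(q) else'',q.max(0).round(1) if len(q) else '')
```

```text
tile ((587.3257446289062, -0.8011894226074219), (101.6829833984375, 81.3615951538086), 72.70206451416016) [587.15865927  -0.87823558] [ 81.63234835 101.68200446] shortaxis deg -16.444718694413325
tile ((587.2110595703125, -5.329235076904297), (100.43955993652344, 81.78632354736328), 72.76406860351562) [588.29221157  -5.90034347] [ 81.73194284 100.62929046] shortaxis deg -17.613422336064986
0.003 870 [442.2 334.1   6.6] [365.5 259.1   3. ] [519.2 411.8  12. ]
0.02 94 [428.7 333.1  29. ] [414.6 314.1  21.8] [452.  364.4  35. ]
0.08 62 [440.5 340.5  95.8] [428.9 329.1  85. ] [452.1 352.3 106.4]
0.003 448 [451.1 324.2   5.6] [317.7 271.8   3. ] [511.1 409.8  12. ]
0.02 114 [441.6 327.   26.7] [412.4 308.6  20.1] [457.3 360.9  34.4]
0.08 77 [444.6 334.6  90.5] [428.5 321.7  80.2] [455.6 349.5  97.2]
```

View pics/cA.png

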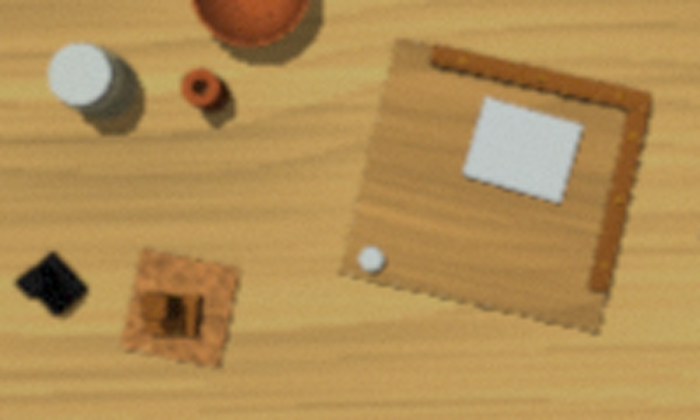

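View pics/cB.png

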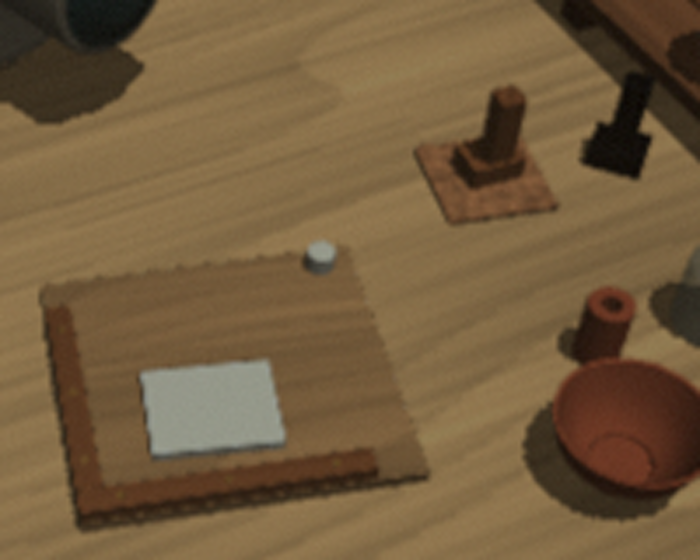

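Crop A: board corners at about (395,40),(650,92),(600,333),(342,272), battens on the far and right edges, and the pusher's yaw differs from the pad's. I'll zoom on the pusher and measure the board.

Run:
```python
from h import *
a=load('t0');b=load('s0')
A=cv2.resize(a['image'][243:283,150:190],(400,400),interpolation=cv2.INTER_CUBIC)
B=cv2.resize(b['image'][130:170,350:390],(400,400),interpolation=cv2.INTER_CUBIC)
C=np.hstack([A,B]); C=(255*(C/255.)**.6).astype(np.uint8); cv2.imwrite('pics/z.png',C)
# board corners picked from crops A,B (crop px -> image px)
f=lambda p,o:(np.array(p,float)+.5)/3.5-.5+np.array(o)
for d,ps,o in((a,[(395,40),(650,92),(600,333),(342,272)],(120,175)),(b,[(428,478),(82,525),(42,288),(343,247)],(230,110))):
    q=f(ps,o); hs=[.012,.027,.012,.012] if d is a else [.012,.0,.012,.012]
    W=np.array([ray(d,u,v,h) for (u,v),h in zip(q,hs)])[:,:2]*1000
    print(W.round(1).tolist(),'c',W.mean(0).round(1),'yaw',[np.degrees(np.arctan2(*(W[i]-W[j])[::-1])).round(1) for i,j in((0,3),(1,2))],[ (np.degrees(np.arctan2(*(W[i]-W[j])[::-1]))-90).round(1) for i,j in((0,1),(3,2))])
# batten colour mask in top view
hsv=cv2.cvtColor(a['image'],cv2.COLOR_BGR2HSV)
for n,p in(('batten',(278,198)),('board',(262,240)),('tile',(269,218)),('pad',(160,272)),('table',(200,270))): print(n,hsv[p[1],p[0]])
```

```text
[[700.1, 123.3], [640.6, -127.4], [406.8, -73.1], [471.5, 178.2]] c [554.8  25.2] yaw [np.float64(-13.5), np.float64(-13.1)] [np.float64(-13.3), np.float64(-14.4)]
[[707.3, 113.4], [633.3, -130.9], [411.8, -76.0], [471.9, 171.6]] c [556.1  19.5] yaw [np.float64(-13.9), np.float64(-13.9)] [np.float64(-16.9), np.float64(-13.6)]
batten [ 14 192 141]
board [ 18 149 171]
tile [ 77  11 200]
pad [ 15 164 166]
table [ 18 131 179]
```

View pics/z.png

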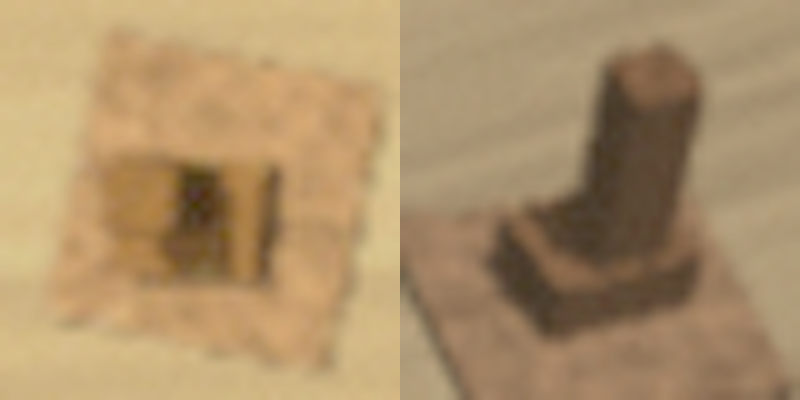

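Zoom: left (top view), handle top centred near (140,195) and foot about 115..262 by 158..283, so the pusher's sides lie roughly along world x and y. Right (scene view), handle top centred at (655,75) and foot-top corners at (497,235),(553,290),(697,250). Now ray-casting these.

```bash
cat >> h.py <<'E'
from scipy.spatial.transform import Rotation as R
def Rs(s): q=s['ee_rot']; return R.from_quat([q[1],q[2],q[3],q[0]])
def plan(p,yaw):
    # target: TCP p (m), tool x down, jaw (tool z) at world yaw (deg), mod 180
    s=get_state(); Rc=Rs(s); best=None
    for k in(0,180):
        t=np.radians(yaw+k); z=np.array([np.cos(t),np.sin(t),0]); x=np.array([0,0,-1.]); y=np.cross(z,x)
        rv=(Rc.inv()*R.from_matrix(np.stack([x,y,z],1))).as_rotvec()
        if best is None or np.linalg.norm(rv)<np.linalg.norm(best): best=rv
    d=Rc.inv().apply(np.array(p)-s['position'])
    print('t',round(s['clock'],2),'pos',s['position'].round(4),'F',s['contact_force'].round(2),'w',round(s['width'],4),'yaw',np.degrees(np.arctan2(*Rc.as_matrix()[1::-1,2])).round(2),'tilt',np.degrees(Rc.as_matrix()[:2,0]).round(2),'q6',s['qpos'][5].round(2))
    print('dp total',(d/.12).round(4),'ang total',(best/(np.pi/2)).round(4), 'tool y in world',Rc.as_matrix()[:,1].round(3),'z',Rc.as_matrix()[:,2].round(3))
E
python3 - <<'E'
from h import *
a=load('t0');b=load('s0')
print('handle',ray(a,163.95-.45,262.0,.096),ray(b,374.6,136.6,.096))
print('foot',ray(a,168.5,264.6,.028),ray(b,369.3,153.4,.028))
z=lambda p,o:(np.array(p)+.5)/10-.5+np.array(o)
for p in((97,235),(153,290),(297,250)):
    q=z(p,(350,130)); print('footcorner',ray(b,q[0],q[1],.028))
for p in((262,160),(262,283),(135,283)):
    q=z(p,(150,243)); print('footcornerA',ray(a,q[0],q[1],.028))
for p in((112,30),(382,85),(325,370),(50,318)):
    q=z(p,(150,243)); print('pad',ray(a,q[0],q[1],.006))
plan((.441,.333,.2),90)
E
```

```text
handle [0.44217287 0.34338415 0.096     ] [0.44051228 0.33710566 0.096     ]
foot [0.43331623 0.34245344 0.028     ] [0.436099   0.33491117 0.028     ]
footcorner [0.42200767 0.30764796 0.028     ]
footcorner [0.45045411 0.30996371 0.028     ]
footcorner [0.45313775 0.35981709 0.028     ]
footcornerA [0.45324093 0.31778596 0.028     ]
footcornerA [0.41172507 0.31785291 0.028     ]
footcornerA [0.41263127 0.36095745 0.028     ]
pad [0.49926047 0.37420125 0.006     ]
pad [0.47833636 0.28099077 0.006     ]
pad [0.38133276 0.30093321 0.006     ]
pad [0.40100925 0.39538459 0.006     ]
t 0.1 pos [ 0.2596 -0.5125  0.1984] F [-0.82  0.24 -0.06] w 0.0852 yaw -63.14 tilt [-0.03  0.09] q6 -0.12
dp total [-3.3000e-03  4.5320e+00 -5.6026e+00] ang total [ 2.985e-01 -1.000e-03  1.000e-04] tool y in world [0.892 0.452 0.   ] z [ 0.452 -0.892 -0.002]
```

Request:
arm_command(
  series=[
    {"dp":[0,0,0],"angular":[-0.114,0,0],"gripper":70},
    {"dp":[0,0,0],"angular":[-0.114,0,0],"gripper":70},
    {"dp":[0,0,0],"angular":[-0.114,0,0],"gripper":70},
    {"dp":[0,0,0],"angular":[-0.114,0,0],"gripper":70},
    {"dp":[0,0,0],"angular":[-0.114,0,0],"gripper":70},
    {"dp":[0,0,0],"angular":[-0.114,0,0],"gripper":70},
    {"dp":[0,0,0],"angular":[0,0,0],"gripper":70},
    {"dp":[0,0,0],"angular":[0,0,0],"gripper":70},
  ],
  grip_force=80,
)

```text
clock: 1.1
position: [0.2586, -0.5098, 0.1943]
ee_rot: [0.706, 0.002, 0.708, 0.005]
contact_force: [-0.4, 0.6, -0.0]
width: 0.0702
```

```bash
python3 -c "
from h import *
plan((.4415,.340,.2),-1.5)"
```

```text
t 1.1 pos [ 0.2586 -0.5098  0.1943] F [-0.36  0.62 -0.01] w 0.0702 yaw 0.19 tilt [-0.21  0.57] q6 -1.23
dp total [0.0173 7.0763 1.5479] ang total [ 0.0188 -0.0024 -0.0063] tool y in world [-0.003  1.     0.01 ] z [ 1.     0.003 -0.004]
```

Request:
arm_command(
  series=[
    {"dp":[0,0.5,0.11],"angular":[0,0,0],"gripper":70},
    {"dp":[-0.03,0.5,0.11],"angular":[0,0,0],"gripper":70},
    {"dp":[-0.03,0.5,0.11],"angular":[0,0,0],"gripper":70},
    {"dp":[-0.03,0.5,0.11],"angular":[0,0,0],"gripper":70},
    {"dp":[-0.03,0.5,0.11],"angular":[0,0,0],"gripper":70},
    {"dp":[-0.03,0.5,0.11],"angular":[0,0,0],"gripper":70},
    {"dp":[-0.03,0.5,0.11],"angular":[0,0,0],"gripper":70},
    {"dp":[0,0.5,0.11],"angular":[0,0,0],"gripper":70},
  ],
)

```text
clock: 2.1
position: [0.3699, -0.0263, 0.2202]
ee_rot: [0.708, 0.012, 0.706, -0.006]
contact_force: [1.6, 0.0, 0.4]
width: 0.0702
```

```bash
python3 -c "
from h import *
plan((.4415,.340,.15),-1.5)"
```

```text
t 2.1 pos [ 0.3699 -0.0263  0.2202] F [1.57 0.01 0.37] w 0.0702 yaw -1.47 tilt [0.21 0.49] q6 -0.25
dp total [0.6128 3.0613 0.5161] ang total [ 0.0004  0.0022 -0.0055] tool y in world [0.026 1.    0.009] z [ 1.    -0.026  0.003]
```

Request:
arm_command(
  series=[
    {"dp":[0,0.5,0.085],"angular":[0,0,0],"gripper":70},
    {"dp":[0,0.5,0.085],"angular":[0,0,0],"gripper":70},
    {"dp":[0,0.5,0.085],"angular":[0,0,0],"gripper":70},
    {"dp":[0.0,0.5,0.085],"angular":[0,0,0],"gripper":70},
    {"dp":[0.1,0.5,0.085],"angular":[0,0,0],"gripper":70},
    {"dp":[0.1,0.4,0.06],"angular":[0,0,-0.005],"gripper":70},
    {"dp":[0.1,0.1,0.02],"angular":[0,0,0],"gripper":70},
    {"dp":[0.1,0,0],"angular":[0,0,0],"gripper":70},
  ],
)

```text
clock: 3.1
position: [0.4435, 0.3454, 0.1762]
ee_rot: [0.712, 0.012, 0.702, -0.012]
contact_force: [0.5, -0.4, 0.5]
width: 0.0696
```

Run:
```python
from h import *
plan((.4415,.340,.036),-1.5)
a=snap('top','t1');b=snap('scene','s1')
A=cv2.resize(a['image'][225:295,125:215],(400,311),interpolation=cv2.INTER_CUBIC)
B=cv2.resize(b['image'][90:180,330:420],(400,400),interpolation=cv2.INTER_CUBIC)
C=np.zeros((400,800,3),np.uint8);C[:311,:400]=A;C[:,400:]=B
C=(255*(C/255.)**.6).astype(np.uint8); cv2.imwrite('pics/z1.png',C)
```

```text
t 3.1 pos [0.4435 0.3454 0.1762] F [ 0.46 -0.43  0.48] w 0.0696 yaw -1.96 tilt [0.77 0.02] q6 0.58
dp total [ 1.1678 -0.0469 -0.0307] ang total [-0.0051  0.0085 -0.0005] tool y in world [0.034 0.999 0.001] z [ 0.999 -0.034  0.013]
```

View pics/z1.png

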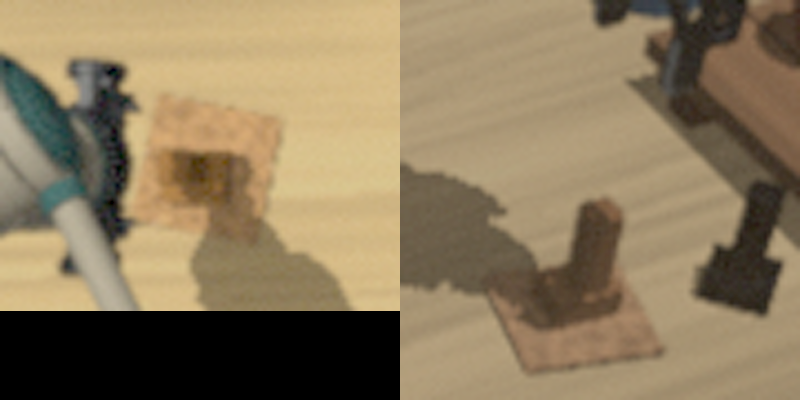

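Fingers straddle along x: in the scene view the fingertips are at (690,112) and (607,20) in the crop, handle top at (603,210). I'll compare the projected TCP with them.

Run:
```python
from h import *
b=load('s1'); a=load('t1')
def proj(d,p):
    c=d['view']@np.append(p,1); K=d['mtx']; return K[0,0]*c[0]/-c[2]+K[0,2], K[1,1]*-c[1]/-c[2]+K[1,2]
s=get_state(); T=s['position']; z=Rs(s).as_matrix()[:,2]; x=Rs(s).as_matrix()[:,0]
for k in(-.042,0,.042):
    u,v=proj(b,T+z*k-x*.006); u2,v2=proj(a,T+z*k-x*.006); print((u-330)*4.444+402,(v-90)*4.444+2,' A',(u2-125)*4.444+2,(v2-225)*4.444+2)
```

```text
599.6347232311044 64.69797569088594  A 141.74158308683056 227.26652763518746
634.5016075598057 100.77890518793406  A 143.85713673197236 166.33544280772642
670.9486428817777 138.49500564105074  A 145.96273135467084 105.69119260754212
```

Run:
```python
from h import *
plan((.4415,.340,.036),-1.5)
a=snap('top','t2');plan((.4415,.340,.036),-1.5);b=snap('scene','s2');plan((.4415,.340,.036),-1.5)
A=cv2.resize(a['image'][225:295,125:215],(400,311),interpolation=cv2.INTER_CUBIC)
B=cv2.resize(b['image'][90:180,330:420],(400,400),interpolation=cv2.INTER_CUBIC)
def proj(d,p):
    c=d['view']@np.append(p,1); K=d['mtx']; return np.array([K[0,0]*c[0]/-c[2]+K[0,2], K[1,1]*-c[1]/-c[2]+K[1,2]])
s=get_state(); T=s['position']; z=Rs(s).as_matrix()[:,2]; x=Rs(s).as_matrix()[:,0]; y=Rs(s).as_matrix()[:,1]
for C,d,o in((A,a,(125,225)),(B,b,(330,90))):
  for k in(-.035,.035,-.056,.056):
    q=[(proj(d,T+z*k-x*.010+y*e)-o)*4.444+2 for e in(-.011,.011)]
    cv2.line(C,*[tuple(int(v) for v in p) for p in q],(0,0,255),1)
C=np.zeros((400,800,3),np.uint8);C[:311,:400]=A;C[:,400:]=B
C=(255*(C/255.)**.6).astype(np.uint8); cv2.imwrite('pics/z2.png',C)
```

```text
t 3.2 pos [0.4424 0.3435 0.1753] F [-0.23 -0.38 -0.93] w 0.07 yaw -2.03 tilt [ 0.6  -0.08] q6 0.58
dp total [ 1.1609 -0.0285 -0.0184] ang total [-0.0059  0.0067  0.0007] tool y in world [ 0.036  0.999 -0.001] z [ 0.999 -0.035  0.011]
t 3.25 pos [0.4429 0.3435 0.1764] F [ 0.19  0.1  -0.51] w 0.0698 yaw -2.06 tilt [ 0.69 -0.03] q6 0.58
dp total [ 1.1696 -0.0298 -0.0251] ang total [-0.0062  0.0077  0.0001] tool y in world [ 0.036  0.999 -0.   ] z [ 0.999 -0.036  0.012]
t 3.3 pos [0.4435 0.3437 0.1772] F [0.15 1.21 0.55] w 0.0701 yaw -2.08 tilt [0.78 0.03] q6 0.58
dp total [ 1.1763 -0.0329 -0.0316] ang total [-0.0064  0.0086 -0.0006] tool y in world [0.036 0.999 0.001] z [ 0.999 -0.036  0.014]
```

View pics/z2.png

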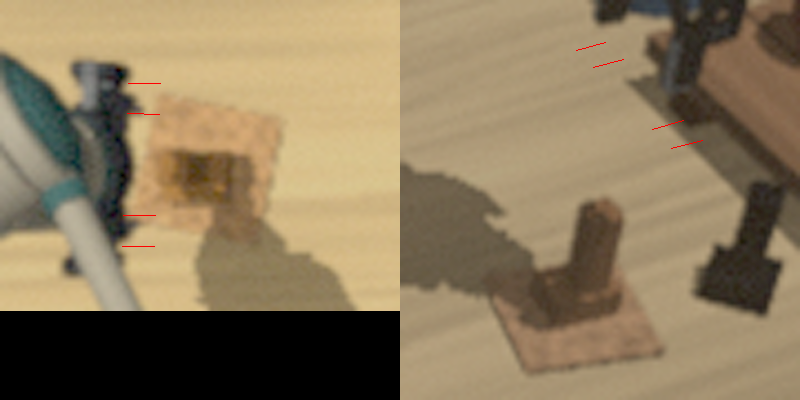

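The fingertips appear higher and farther +y than the projected TCP. The depth data should show what the fingertips are doing.

Run:
```python
from h import *
for t in('s2','t2'):
    d=load(t);P=pts(d)*1000
    m=(P[...,2]>120)&(P[...,2]<300)&(P[...,1]>300)&(P[...,1]<420)&(abs(P[...,0]-443)<90)&(d['depth']>0)
    Q=P[m]; print(t,len(Q),'min',Q.min(0).round(0))
    for lo in range(150,260,10):
        q=Q[(Q[:,2]>=lo)&(Q[:,2]<lo+10)]
        if len(q):
            for g in(q[q[:,0]<443],q[q[:,0]>=443]):
                if len(g): print(lo,len(g),g[:,:2].mean(0).round(0),g[:,:2].min(0).round(0),g[:,:2].max(0).round(0))
d=load('s0');P=pts(d)*1000
q=P[128:145,368:384].reshape(-1,3);print(np.sort(q[:,2])[-15:].round(0))
q=P[200:210,180:225].reshape(-1,3);print('table z scene',np.median(P[175:190,200:230,2]),'top',np.median(pts(load('t0'))[270:285,210:240,2])*1000)
```

```text
s2 670 min [373. 321. 215.]
210 9 [407. 344.] [406. 335.] [408. 352.]
210 6 [483. 338.] [481. 331.] [484. 348.]
220 31 [405. 339.] [394. 330.] [410. 352.]
220 21 [485. 334.] [477. 327.] [491. 344.]
230 23 [406. 338.] [400. 328.] [409. 352.]
230 29 [486. 335.] [478. 327.] [492. 348.]
240 31 [405. 339.] [393. 329.] [409. 351.]
240 30 [487. 334.] [477. 325.] [494. 347.]
250 29 [405. 339.] [397. 328.] [411. 351.]
250 16 [485. 330.] [478. 325.] [491. 334.]
t2 125 min [379. 326. 215.]
210 3 [406. 340.] [406. 338.] [406. 343.]
210 1 [478. 334.] [478. 334.] [478. 334.]
220 2 [402. 336.] [400. 335.] [403. 337.]
220 2 [484. 334.] [481. 333.] [487. 335.]
230 2 [399. 337.] [395. 336.] [404. 338.]
230 2 [484. 334.] [481. 334.] [487. 335.]
240 3 [402. 335.] [401. 335.] [404. 336.]
240 3 [478. 332.] [477. 330.] [480. 334.]
250 2 [493. 336.] [492. 336.] [495. 336.]
[ 95.  95.  95.  95.  95.  95.  96.  96.  96.  96.  96.  97.  97.  97.
 878.]
table z scene -0.7706405291096341 top 0.847071222306317
```

Run:
```python
from h import *
a=load('s0');b=load('s2')
for v in range(106,120):
    print(v,[int(x) for x in np.abs(a['image'][v,388:402].astype(int)-b['image'][v,388:402]).sum(1)],(pts(b)[v,388:402,2]*1000).round(0).tolist())
```

```text
106 [20, 11, 32, 11, 16, 29, 45, 91, 115, 69, 21, 7, 4, 3] [-2.0, 231.0, 230.0, 233.0, 234.0, 235.0, 233.0, 232.0, 234.0, 233.0, 44.0, 45.0, 46.0, 47.0]
107 [29, 30, 19, 9, 26, 22, 25, 43, 77, 36, 5, 5, 1, 4] [225.0, 228.0, 231.0, 229.0, 232.0, 233.0, 227.0, 230.0, 231.0, 48.0, 47.0, 45.0, 48.0, 45.0]
108 [32, 41, 24, 16, 33, 30, 25, 23, 27, 10, 9, 2, 14, 2] [223.0, 225.0, 224.0, 228.0, 228.0, 228.0, 229.0, 226.0, 226.0, 46.0, 47.0, 45.0, 48.0, 50.0]
109 [28, 33, 27, 15, 13, 16, 12, 10, 6, 6, 1, 3, 3, 2] [220.0, 224.0, 223.0, 224.0, 226.0, 224.0, 224.0, 218.0, 45.0, 45.0, 48.0, 45.0, 47.0, 49.0]
110 [5, 16, 18, 19, 22, 19, 16, 6, 3, 2, 7, 4, 6, 2] [-1.0, 218.0, 218.0, 219.0, 216.0, 217.0, 33.0, 34.0, 41.0, 878.0, 45.0, 44.0, 47.0, 46.0]
111 [2, 6, 7, 11, 14, 6, 3, 3, 4, 3, 11, 1, 9, 8] [-2.0, -3.0, 10.0, 15.0, 19.0, 24.0, 31.0, 31.0, 37.0, 37.0, 44.0, 44.0, 43.0, 48.0]
112 [9, 17, 4, 4, 12, 0, 6, 6, 12, 11, 7, 6, 1, 3] [-2.0, -2.0, 12.0, 12.0, 17.0, 17.0, 21.0, 32.0, 34.0, 40.0, 36.0, 40.0, 45.0, 45.0]
113 [11, 5, 3, 9, 6, 7, 4, 13, 3, 6, 3, 3, 4, 7] [-0.0, -4.0, 2.0, 7.0, 10.0, 17.0, 17.0, 21.0, 32.0, 32.0, 38.0, 40.0, 43.0, 46.0]
114 [13, 4, 3, 4, 13, 2, 7, 12, 9, 12, 4, 1, 9, 3] [-1.0, -1.0, 6.0, 3.0, 8.0, 11.0, 17.0, 19.0, 21.0, 27.0, 33.0, 37.0, 878.0, 42.0]
115 [9, 7, 7, 10, 2, 1, 8, 8, 2, 2, 4, 4, 8, 15] [1.0, -3.0, -2.0, 2.0, 5.0, 6.0, 12.0, 16.0, 15.0, 14.0, 29.0, 35.0, 33.0, 39.0]
116 [9, 5, 2, 2, 1, 12, 11, 4, 5, 2, 10, 9, 10, 9] [-4.0, -1.0, 0.0, -2.0, 1.0, 5.0, 6.0, 12.0, 9.0, 9.0, 5.0, 32.0, 32.0, 36.0]
117 [3, 13, 13, 4, 6, 4, 10, 11, 12, 16, 4, 8, 8, 5] [-1.0, 1.0, -2.0, -4.0, 0.0, 2.0, 4.0, 7.0, 7.0, 2.0, 3.0, -2.0, 29.0, 30.0]
118 [11, 6, 3, 8, 5, 2, 5, 7, 3, 3, 1, 11, 2, 2] [-0.0, -3.0, -0.0, -1.0, -1.0, 3.0, 6.0, 4.0, 3.0, 1.0, -0.0, -4.0, 2.0, 31.0]
119 [4, 4, 0, 9, 0, 10, 4, 3, 14, 12, 0, 10, 5, 3] [-2.0, -0.0, 0.0, 878.0, 2.0, -1.0, -1.0, -4.0, -3.0, -1.0, 0.0, -3.0, -0.0, 1.0]
```

Request:
arm_command(
  series=[
    {"dp":[0.1,-0.012,-0.01],"angular":[-0.006,0.008,0],"gripper":70},
    {"dp":[0.17,0,0],"angular":[0,0,0],"gripper":70},
    {"dp":[0.17,0,0],"angular":[0,0,0],"gripper":70},
    {"dp":[0.17,0,0],"angular":[0,0,0],"gripper":70},
    {"dp":[0.17,0,0],"angular":[0,0,0],"gripper":70},
    {"dp":[0.12,0,0],"angular":[0,0,0],"gripper":70},
    {"dp":[0.06,0,0],"angular":[0,0,0],"gripper":70},
    {"dp":[0,0,0],"angular":[0,0,0],"gripper":70},
  ],
)

```text
clock: 4.3
position: [0.4451, 0.3362, 0.0605]
ee_rot: [0.709, 0.013, 0.705, -0.011]
contact_force: [-0.3, -0.1, 0.4]
width: 0.0697
```

Run:
```python
from h import *
b=snap('scene','s3');plan((.4415,.342,.042),-2)
P=pts(b)*1000
m=(P[...,2]>30)&(P[...,2]<180)&(P[...,1]>300)&(P[...,1]<400)&(abs(P[...,0]-443)<60)&(b['depth']>0)
Q=P[m]
for lo in range(30,130,10):
    q=Q[(Q[:,2]>=lo)&(Q[:,2]<lo+10)]
    for n,g in(('n',q[q[:,0]<427]),('h',q[(q[:,0]>=427)&(q[:,0]<458)]),('f',q[q[:,0]>=458])):
        if len(g): print(lo,n,len(g),g[:,:2].mean(0).round(0),g[:,:2].min(0).round(0),g[:,:2].max(0).round(0))
```

```text
t 4.35 pos [0.4454 0.3364 0.0609] F [ 0.24 -0.09 -0.66] w 0.0702 yaw -1.98 tilt [0.3  0.19] q6 0.56
dp total [ 0.1574  0.0454 -0.0345] ang total [ 0.0002  0.0032 -0.0022] tool y in world [0.035 0.999 0.003] z [ 0.999 -0.035  0.005]
30 h 25 [448. 334.] [433. 322.] [454. 353.]
40 h 25 [447. 332.] [430. 324.] [457. 350.]
50 h 28 [447. 331.] [431. 323.] [455. 346.]
60 h 29 [448. 332.] [428. 325.] [456. 348.]
70 h 24 [447. 331.] [431. 324.] [455. 346.]
80 h 28 [447. 331.] [430. 324.] [456. 342.]
90 n 3 [408. 334.] [407. 328.] [408. 341.]
90 h 45 [443. 335.] [430. 324.] [454. 350.]
90 f 1 [484. 337.] [484. 337.] [484. 337.]
100 n 15 [409. 331.] [403. 320.] [411. 343.]
100 f 12 [487. 325.] [482. 319.] [492. 337.]
110 n 21 [408. 333.] [398. 321.] [411. 347.]
110 f 24 [490. 327.] [479. 319.] [495. 339.]
120 n 23 [409. 331.] [397. 322.] [412. 342.]
120 f 22 [488. 326.] [478. 319.] [494. 341.]
```

Request:
arm_command(
  series=[
    {"dp":[0.06,0.02,-0.01],"angular":[0,0.003,-0.002],"gripper":70},
    {"dp":[0.06,0.02,-0.008],"angular":[0,0,0],"gripper":70},
    {"dp":[0.06,0,0],"angular":[0,0,0],"gripper":70},
    {"dp":[0.0,0,0],"angular":[0,0,0],"gripper":55},
    {"dp":[0.0,0,0],"angular":[0,0,0],"gripper":45},
    {"dp":[0,0,0],"angular":[0,0,0],"gripper":40},
    {"dp":[0,0,0],"angular":[0,0,0],"gripper":34},
    {"dp":[0,0,0],"angular":[0,0,0],"gripper":34},
  ],
)

```text
clock: 5.35
position: [0.4445, 0.3426, 0.0395]
ee_rot: [0.708, 0.013, 0.706, -0.011]
contact_force: [0.4, -0.0, 0.5]
width: 0.0339
```

Run:
```python
from h import *
b=snap('scene','s4');plan((.4435,.341,.042),-2)
P=pts(b)*1000
m=(P[...,2]>30)&(P[...,2]<180)&(P[...,1]>300)&(P[...,1]<400)&(abs(P[...,0]-443)<60)&(b['depth']>0)
Q=P[m]
for lo in range(30,120,6):
    q=Q[(Q[:,2]>=lo)&(Q[:,2]<lo+6)]
    print(lo,len(q),q[:,:2].mean(0).round(0),q[:,:2].min(0).round(0),q[:,:2].max(0).round(0))
cv2.imwrite('pics/z4.png',cv2.resize((255*(b['image'][90:180,330:420]/255.)**.6).astype(np.uint8),(540,540),interpolation=cv2.INTER_CUBIC))
```

```text
t 5.4 pos [0.4445 0.3427 0.0395] F [-0.32 -0.49  0.76] w 0.034 yaw -1.95 tilt [0.19 0.11] q6 0.57
dp total [-0.0209 -0.014  -0.0076] ang total [ 0.0005  0.002  -0.0013] tool y in world [0.034 0.999 0.002] z [ 0.999 -0.034  0.003]
30 17 [446. 332.] [434. 317.] [454. 353.]
36 17 [447. 332.] [432. 324.] [454. 348.]
42 14 [448. 333.] [435. 326.] [455. 348.]
48 18 [449. 333.] [434. 323.] [457. 347.]
54 17 [444. 331.] [426. 325.] [454. 345.]
60 10 [447. 329.] [436. 324.] [456. 335.]
66 10 [446. 327.] [434. 325.] [454. 332.]
72 19 [448. 330.] [419. 324.] [469. 338.]
78 26 [449. 330.] [414. 324.] [475. 343.]
84 24 [456. 331.] [413. 323.] [476. 343.]
90 56 [447. 334.] [423. 325.] [476. 348.]
96 28 [445. 336.] [420. 326.] [474. 348.]
102 22 [447. 334.] [415. 327.] [474. 349.]
108 16 [430. 335.] [419. 326.] [470. 348.]
114 28 [440. 333.] [402. 325.] [490. 347.]
```

View pics/z4.png

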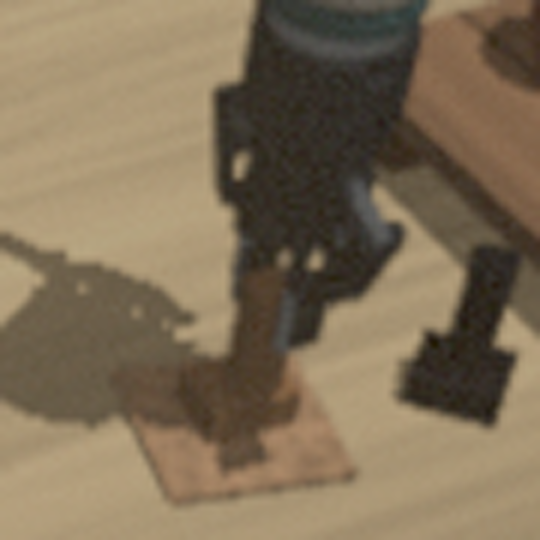

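The gripper is low over the handle with one finger on each side, the tip at about (300,345) just above the foot, and the black look-alike (455,360) is clear. Now closing and lifting slightly.

Request:
arm_command(
  series=[
    {"dp":[0,0,0],"angular":[0,0,0],"gripper":15},
    {"dp":[0,0,0],"angular":[0,0,0],"gripper":15},
    {"dp":[0,0,0],"angular":[0,0,0],"gripper":15},
    {"dp":[0,0,0],"angular":[0,0,0],"gripper":15},
    {"dp":[-0.1,0,0],"angular":[0,0,0],"gripper":15},
    {"dp":[-0.2,0,0],"angular":[0,0,0],"gripper":15},
    {"dp":[-0.2,0,0],"angular":[0,0,0],"gripper":15},
    {"dp":[-0.1,0,0],"angular":[0,0,0],"gripper":15},
  ],
  grip_force=100,
)

```text
clock: 6.4
position: [0.4435, 0.342, 0.1141]
ee_rot: [0.707, 0.012, 0.707, -0.012]
contact_force: [-0.3, 0.7, -1.4]
width: 0.0222
```

Run:
```python
from h import *
b=snap('scene','s5');a=snap('top','t5');plan((.4435,.341,.042),-13.6)
P=pts(b)*1000
m=(P[...,2]>12)&(P[...,2]<180)&(P[...,1]>290)&(P[...,1]<400)&(abs(P[...,0]-443)<50)&(b['depth']>0)
Q=P[m]
for lo in range(12,120,6):
    q=Q[(Q[:,2]>=lo)&(Q[:,2]<lo+6)]
    if len(q): print(lo,len(q),q[:,:2].mean(0).round(0),q[:,:2].min(0).round(0),q[:,:2].max(0).round(0))
```

```text
t 6.5 pos [0.4439 0.3422 0.114 ] F [-0.08  0.36 -0.86] w 0.0221 yaw -1.96 tilt [0.12 0.08] q6 0.57
dp total [ 0.6004 -0.0113 -0.0039] ang total [ 0.1294  0.0012 -0.0011] tool y in world [0.034 0.999 0.001] z [ 0.999 -0.034  0.002]
78 26 [446. 326.] [413. 310.] [456. 356.]
84 31 [448. 328.] [418. 310.] [459. 359.]
90 40 [445. 325.] [415. 309.] [459. 358.]
96 65 [442. 327.] [415. 309.] [457. 360.]
102 41 [440. 327.] [416. 310.] [457. 357.]
108 20 [449. 331.] [434. 324.] [455. 349.]
114 21 [449. 331.] [430. 325.] [457. 345.]
```

Request:
arm_command(
  series=[
    {"dp":[0,0,0],"angular":[0.066,0,0],"gripper":15},
    {"dp":[0,0,0],"angular":[0.066,0,0],"gripper":15},
    {"dp":[0,-0.4,0.17],"angular":[0,0,0],"gripper":15},
    {"dp":[0,-0.4,0.17],"angular":[0,0,0],"gripper":15},
    {"dp":[0,-0.4,0.17],"angular":[0,0,0],"gripper":15},
    {"dp":[0,-0.4,0.17],"angular":[0,0,0],"gripper":15},
    {"dp":[0,-0.4,0.17],"angular":[0,0,0],"gripper":15},
    {"dp":[0,-0.3,0.15],"angular":[0,0,0],"gripper":15},
  ],
)

```text
clock: 7.5
position: [0.4899, 0.0388, 0.1071]
ee_rot: [0.699, 0.085, 0.704, -0.086]
contact_force: [0.7, 0.2, -1.3]
width: 0.0226
```

```bash
python3 -c "
from h import *
plan((.4985,.0238,.06),-13.6)"
```

```text
t 7.5 pos [0.4899 0.0388 0.1071] F [ 0.69  0.17 -1.34] w 0.0226 yaw -13.82 tilt [-0.42 -0.04] q6 0.18
dp total [ 0.3924 -0.1034  0.1023] ang total [-0.0024 -0.0044  0.0015] tool y in world [ 0.239  0.971 -0.002] z [ 0.971 -0.239 -0.007]
```

Request:
arm_command(
  series=[
    {"dp":[0,-0.1,0.1],"angular":[-0.002,-0.004,0.001],"gripper":15},
    {"dp":[0.08,0,0],"angular":[0,0,0],"gripper":15},
    {"dp":[0.1,0,0],"angular":[0,0,0],"gripper":15},
    {"dp":[0.1,0,0],"angular":[0,0,0],"gripper":15},
    {"dp":[0.08,0,0],"angular":[0,0,0],"gripper":15},
    {"dp":[0,0,0],"angular":[0,0,0],"gripper":15},
    {"dp":[0,0,0],"angular":[0,0,0],"gripper":15},
    {"dp":[0,0,0],"angular":[0,0,0],"gripper":15},
  ],
)

```text
clock: 8.5
position: [0.4962, 0.0268, 0.0583]
ee_rot: [0.7, 0.084, 0.705, -0.083]
contact_force: [0.6, -0.2, -0.7]
width: 0.0228
```

Run:
```python
from h import *
b=snap('scene','s6');a=snap('top','t6');plan((.4985,.0238,.048),-13.6)
P=pts(b)*1000
C=np.array([626.6,-105.9]);t=np.radians(-13.6);M=np.array([[np.cos(t),np.sin(t)],[-np.sin(t),np.cos(t)]])
B=(P[...,:2]+[0,3.5]-C)@M.T; z=P[...,2]
for n,lo,hi in(('foot',30,48),('handle',52,75)):
    m=(z>lo)&(z<hi)&(abs(B[...,0]+160)<50)&(abs(B[...,1]-95)<60); q=B[m]; print(n,len(q),np.percentile(q,[1,99],axis=0).round(1).tolist(), np.percentile(z[m],[1,99]).round(0))
m=(abs(B[...,0]+160)<50)&(abs(B[...,1]-95)<60)&(z>16)&(z<60); print('foot z',np.percentile(z[m],[1,5,50]))
m=(z>18)&(z<25)&(B[...,0]>-118)&(B[...,0]<-5)&(B[...,1]>20)&(B[...,1]<170); q=B[m]; print('tile',np.percentile(q,[1,50,99],axis=0).round(1).tolist(),cv2.minAreaRect(q.astype(np.float32)))
m=(z>24)&(z<31)&(B[...,0]>-15)&(B[...,0]<35)&(B[...,1]>0)&(B[...,1]<195); q=B[m]; print('long',np.percentile(q,[2,98],axis=0).round(1).tolist(),np.polyfit(q[:,1],q[:,0],1))
m=(z>24)&(z<31)&(abs(B[...,1]+10)<25)&(B[...,0]<10)&(B[...,0]>-170); q=B[m]; print('short',np.percentile(q,[2,98],axis=0).round(1).tolist(),np.polyfit(q[:,0],q[:,1],1))
print('board z',np.median(z[(abs(B[...,0]+100)<20)&(abs(B[...,1]-180)<15)]))
```

```text
t 8.6 pos [0.4963 0.0267 0.0584] F [ 0.22  0.67 -0.09] w 0.022 yaw -13.62 tilt [-0.36  0.12] q6 0.15
dp total [ 0.0865 -0.019   0.0241] ang total [-0.0003 -0.0042 -0.0004] tool y in world [0.236 0.972 0.001] z [ 0.972 -0.236 -0.007]
foot 157 [[-184.3, 70.6], [-144.2, 120.4]] [31. 48.]
handle 57 [[-159.1, 85.0], [-145.7, 108.5]] [53. 74.]
foot z [18.26472328 26.01178152 44.56385612]
tile [[-101.9, 41.0], [-59.8, 89.4], [-19.9, 139.6]] ((-61.4747428894043, 90.47819519042969), (100.4593734741211, 84.0574722290039), 85.7819595336914)
long [[1.1, 3.7], [22.1, 190.4]] [1.04606218e-02 1.06949752e+01]
short [[-164.9, -20.8], [8.1, 5.4]] [ 0.01297826 -9.61279741]
board z 11.189428638251675
```

Request:
arm_command(
  series=[
    {"dp":[0,-0.03,0.05],"angular":[0,-0.004,0],"gripper":15},
    {"dp":[0.04,0,0.05],"angular":[0,0,0],"gripper":15},
    {"dp":[0.03,0,0.05],"angular":[0,0,0],"gripper":15},
    {"dp":[0.015,0,0.05],"angular":[0,0,0],"gripper":15},
    {"dp":[0,0,0.02],"angular":[0,0,0],"gripper":15},
    {"dp":[0,0,0],"angular":[0,0,0],"gripper":15},
    {"dp":[0,0,0],"angular":[0,0,0],"gripper":15},
    {"dp":[0,0,0],"angular":[0,0,0],"gripper":15},
  ],
)

```text
clock: 9.6
position: [0.5236, 0.0159, 0.0477]
ee_rot: [0.703, 0.084, 0.702, -0.084]
contact_force: [-0.0, -1.0, -0.8]
width: 0.0223
```

```bash
cat >> h.py <<'E'
C0=np.array([626.6,-105.9]);t0=np.radians(-13.6);M0=np.array([[np.cos(t0),np.sin(t0)],[-np.sin(t0),np.cos(t0)]])
def bs(n=1):
    s=get_state(); p=s['position']*1000; print('t',round(s['clock'],2),'TCP board',(M0@(p[:2]-C0)).round(1),'z',p[2].round(1),'F board',(M0@s['contact_force'][:2]).round(2),s['contact_force'][2].round(2),'tilt',np.degrees(Rs(s).as_matrix()[:2,0]).round(2),'yaw',np.degrees(np.arctan2(*Rs(s).as_matrix()[1::-1,2])).round(2),'w',round(s['width'],4))
E
python3 -c "
from h import *
bs()"
```

```text
t 9.6 TCP board [-128.8   94.2] z 47.7 F board [ 0.21 -0.94] -0.78 tilt [0.07 0.03] yaw -13.66 w 0.0223
```

Request:
arm_command(
  series=[
    {"dp":[0,0,0.025],"angular":[0,0,0],"gripper":15},
    {"dp":[0,0,0.025],"angular":[0,0,0],"gripper":15},
    {"dp":[0,0,0.025],"angular":[0,0,0],"gripper":15},
    {"dp":[0,0,0.025],"angular":[0,0,0],"gripper":15},
    {"dp":[0,0,0.02],"angular":[0,0,0],"gripper":15},
    {"dp":[0,0,0.02],"angular":[0,0,0],"gripper":15},
    {"dp":[0,0,0.02],"angular":[0,0,0],"gripper":15},
    {"dp":[0,0,0.015],"angular":[0,0,0],"gripper":15},
  ],
)

```text
clock: 10.6
position: [0.543, 0.0108, 0.0475]
ee_rot: [0.701, 0.084, 0.703, -0.084]
contact_force: [-1.7, 0.3, -1.0]
width: 0.022
```

```bash
python3 -c "
from h import *
bs()"
```

```text
t 10.6 TCP board [-108.7   93.7] z 47.5 F board [-1.76 -0.14] -0.97 tilt [-0.18  0.04] yaw -13.66 w 0.022
```

Request:
arm_command(
  series=[
    {"dp":[0,0,0.012],"angular":[0,0,0],"gripper":15},
    {"dp":[0,0,0.012],"angular":[0,0,0],"gripper":15},
    {"dp":[0,0,0.012],"angular":[0,0,0],"gripper":15},
    {"dp":[0,0,0.012],"angular":[0,0,0],"gripper":15},
    {"dp":[0,0,0.012],"angular":[0,0,0],"gripper":15},
    {"dp":[0,0,0.01],"angular":[0,0,0],"gripper":15},
    {"dp":[0,0,0.01],"angular":[0,0,0],"gripper":15},
    {"dp":[0,0,0.01],"angular":[0,0,0],"gripper":15},
  ],
)

```text
clock: 11.6
position: [0.5537, 0.0085, 0.0474]
ee_rot: [0.701, 0.084, 0.704, -0.084]
contact_force: [-1.9, 0.2, 0.2]
width: 0.0223
```

```bash
python3 -c "
from h import *
bs()"
```

```text
t 11.6 TCP board [-97.8  94. ] z 47.4 F board [-1.87 -0.29] 0.18 tilt [-0.23  0.08] yaw -13.65 w 0.0223
```

Request:
arm_command(
  series=[
    {"dp":[0,0,0.004],"angular":[0,0,0],"gripper":15},
    {"dp":[0,0,0.004],"angular":[0,0,0],"gripper":15},
    {"dp":[0,0,0.004],"angular":[0,0,0],"gripper":15},
    {"dp":[0,0,0.004],"angular":[0,0,0],"gripper":15},
    {"dp":[0,0,0.004],"angular":[0,0,0],"gripper":15},
    {"dp":[0,0,0.004],"angular":[0,0,0],"gripper":15},
    {"dp":[0,0,0.004],"angular":[0,0,0],"gripper":15},
    {"dp":[0,0,0.004],"angular":[0,0,0],"gripper":15},
  ],
)

```text
clock: 12.6
position: [0.5576, 0.0075, 0.0474]
ee_rot: [0.701, 0.084, 0.704, -0.084]
contact_force: [-1.3, 0.2, -0.4]
width: 0.0221
```

```bash
python3 -c "
from h import *
bs()"
```

```text
t 12.6 TCP board [-93.7  94. ] z 47.4 F board [-1.31 -0.11] -0.36 tilt [-0.24  0.08] yaw -13.65 w 0.0221
```

Free pushing at about 1.5 N with no batten yet. I'll continue at 0.4 mm per row.

Request:
arm_command(
  series=[
    {"dp":[0,0,0.003],"angular":[0,0,0],"gripper":15},
    {"dp":[0,0,0.003],"angular":[0,0,0],"gripper":15},
    {"dp":[0,0,0.003],"angular":[0,0,0],"gripper":15},
    {"dp":[0,0,0.003],"angular":[0,0,0],"gripper":15},
    {"dp":[0,0,0.003],"angular":[0,0,0],"gripper":15},
    {"dp":[0,0,0.003],"angular":[0,0,0],"gripper":15},
    {"dp":[0,0,0.003],"angular":[0,0,0],"gripper":15},
    {"dp":[0,0,0.003],"angular":[0,0,0],"gripper":15},
  ],
)

```text
clock: 13.6
position: [0.5602, 0.0069, 0.0473]
ee_rot: [0.7, 0.084, 0.704, -0.084]
contact_force: [-2.2, -0.0, 1.0]
width: 0.0223
```

Run:
```python
from h import *
bs()
b=snap('scene','s7'); P=pts(b)*1000; B=(P[...,:2]+[0,3.5]-C0)@M0.T; z=P[...,2]
m=(z>18)&(z<25)&(B[...,0]>-84)&(B[...,0]<-5)&(B[...,1]>20)&(B[...,1]<170); q=B[m]; print('tile',np.percentile(q,[1,50,99],axis=0).round(1).tolist(),cv2.minAreaRect(q.astype(np.float32)))
bs()
```

```text
t 13.6 TCP board [-91.1  94. ] z 47.3 F board [-2.18 -0.56] 1.0 tilt [-0.29  0.09] yaw -13.65 w 0.0223
tile [[-81.2, 43.2], [-42.2, 91.1], [-5.8, 141.1]] ((-43.875152587890625, 92.30229187011719), (100.3365249633789, 77.9295883178711), 89.61105346679688)
t 13.65 TCP board [-91.1  94. ] z 47.3 F board [-2.16 -0.73] 0.4 tilt [-0.3   0.09] yaw -13.65 w 0.0221
```

Request:
arm_command(
  series=[
    {"dp":[0,0,0.003],"angular":[0,0,0],"gripper":15},
    {"dp":[0,0,0.003],"angular":[0,0,0],"gripper":15},
    {"dp":[0,0,0.003],"angular":[0,0,0],"gripper":15},
    {"dp":[0,0,0.003],"angular":[0,0,0],"gripper":15},
    {"dp":[0,0,0.003],"angular":[0,0,0],"gripper":15},
    {"dp":[0,0,0.003],"angular":[0,0,0],"gripper":15},
    {"dp":[0,0,0.003],"angular":[0,0,0],"gripper":15},
    {"dp":[0,0,0.003],"angular":[0,0,0],"gripper":15},
  ],
)

```text
clock: 14.65
position: [0.5604, 0.0068, 0.0469]
ee_rot: [0.698, 0.084, 0.706, -0.084]
contact_force: [-4.4, 1.6, 1.1]
width: 0.0225
```

```bash
python3 -c "
from h import *
bs()"
```

```text
t 14.65 TCP board [-90.8  93.9] z 46.9 F board [-4.62  0.48] 1.15 tilt [-0.6   0.15] yaw -13.65 w 0.0225
```

Request:
arm_command(
  series=[
    {"dp":[0,0,0.0045],"angular":[0,0,0],"gripper":15},
    {"dp":[0,0,0.0045],"angular":[0,0,0],"gripper":15},
    {"dp":[0,0,0.0045],"angular":[0,0,0],"gripper":15},
    {"dp":[0,0,0.0045],"angular":[0,0,0],"gripper":15},
    {"dp":[0,0,0.0045],"angular":[0,0,0],"gripper":15},
    {"dp":[0,0,0.0045],"angular":[0,0,0],"gripper":15},
    {"dp":[0,0,0.0045],"angular":[0,0,0],"gripper":15},
    {"dp":[0,0,0.0045],"angular":[0,0,0],"gripper":15},
  ],
)

```text
clock: 15.65
position: [0.5607, 0.0066, 0.0462]
ee_rot: [0.695, 0.085, 0.709, -0.083]
contact_force: [-4.9, 0.7, 1.8]
width: 0.0224
```

```bash
python3 -c "
from h import *
bs()"
```

```text
t 15.65 TCP board [-90.5  93.9] z 46.2 F board [-4.94 -0.46] 1.81 tilt [-1.08  0.24] yaw -13.65 w 0.0224
```

Request:
arm_command(
  series=[
    {"dp":[-0.001,0,0.0035],"angular":[0,-0.002,0],"gripper":15},
    {"dp":[-0.001,0,0.0035],"angular":[0,-0.002,0],"gripper":15},
    {"dp":[-0.001,0,0.0035],"angular":[0,-0.002,0],"gripper":15},
    {"dp":[-0.001,0,0.0035],"angular":[0,-0.002,0],"gripper":15},
    {"dp":[-0.001,0,0.0035],"angular":[0,-0.002,0],"gripper":15},
    {"dp":[-0.001,0,0.0035],"angular":[0,-0.002,0],"gripper":15},
    {"dp":[-0.001,0,0.0035],"angular":[0,-0.002,0],"gripper":15},
    {"dp":[-0.001,0,0.0035],"angular":[0,-0.002,0],"gripper":15},
  ],
)

```text
clock: 16.65
position: [0.5603, 0.0067, 0.046]
ee_rot: [0.702, 0.084, 0.703, -0.084]
contact_force: [-5.1, 1.0, 1.9]
width: 0.0223
```

```bash
python3 -c "
from h import *
bs()"
```

```text
t 16.65 TCP board [-90.9  93.8] z 46.0 F board [-5.22 -0.25] 1.89 tilt [-0.1  -0.02] yaw -13.64 w 0.0223
```

Request:
arm_command(
  series=[
    {"dp":[-0.002,0,0.005],"angular":[0,-0.001,0],"gripper":15},
    {"dp":[-0.002,0,0.006],"angular":[0,-0.001,0],"gripper":15},
    {"dp":[-0.002,0,0.006],"angular":[0,-0.001,0],"gripper":15},
    {"dp":[-0.002,0,0.006],"angular":[0,-0.001,0],"gripper":15},
    {"dp":[-0.002,0,0.006],"angular":[0,-0.001,0],"gripper":15},
    {"dp":[-0.002,0,0.006],"angular":[0,-0.001,0],"gripper":15},
    {"dp":[-0.002,0,0.006],"angular":[0,-0.001,0],"gripper":15},
    {"dp":[-0.002,0,0.006],"angular":[0,-0.001,0],"gripper":15},
  ],
)

```text
clock: 17.65
position: [0.5603, 0.0063, 0.046]
ee_rot: [0.702, 0.083, 0.702, -0.084]
contact_force: [-4.8, 1.2, 1.3]
width: 0.0224
```

```bash
python3 -c "
from h import *
bs()"
```

```text
t 17.65 TCP board [-90.8  93.4] z 46.0 F board [-4.9  0. ] 1.27 tilt [-0.06 -0.1 ] yaw -13.58 w 0.0224
```

Request:
arm_command(
  series=[
    {"dp":[-0.004,0,0.007],"angular":[0,-0.0015,0],"gripper":15},
    {"dp":[-0.004,0,0.008],"angular":[0,-0.0015,0],"gripper":15},
    {"dp":[-0.004,0,0.008],"angular":[0,-0.0015,0],"gripper":15},
    {"dp":[-0.004,0,0.008],"angular":[0,-0.0015,0],"gripper":15},
    {"dp":[-0.004,0,0.008],"angular":[0,-0.0015,0],"gripper":15},
    {"dp":[-0.003,0,0.008],"angular":[0,-0.0015,0],"gripper":15},
    {"dp":[-0.003,0,0.008],"angular":[0,-0.0015,0],"gripper":15},
    {"dp":[-0.003,0,0.008],"angular":[0,-0.0015,0],"gripper":15},
  ],
)

```text
clock: 18.65
position: [0.5603, 0.0061, 0.046]
ee_rot: [0.703, 0.082, 0.702, -0.084]
contact_force: [-5.6, 2.0, 0.8]
width: 0.0225
```

```bash
python3 -c "
from h import *
bs()"
```

```text
t 18.65 TCP board [-90.8  93.2] z 46.0 F board [-5.87  0.6 ] 0.79 tilt [ 0.07 -0.18] yaw -13.52 w 0.0225
```

Request:
arm_command(
  series=[
    {"dp":[-0.004,0,0.009],"angular":[0,-0.001,0],"gripper":15},
    {"dp":[-0.004,0,0.0105],"angular":[0,-0.001,0],"gripper":15},
    {"dp":[-0.004,0,0.0115],"angular":[0,-0.001,0],"gripper":15},
    {"dp":[-0.004,0,0.0115],"angular":[0,-0.001,0],"gripper":15},
    {"dp":[-0.004,0,0.0115],"angular":[0,-0.001,0],"gripper":15},
    {"dp":[-0.004,0,0.0115],"angular":[0,-0.001,0],"gripper":15},
    {"dp":[-0.004,0,0.0115],"angular":[0,-0.001,0],"gripper":15},
    {"dp":[-0.004,0,0.0115],"angular":[0,-0.001,0],"gripper":15},
  ],
)

```text
clock: 19.65
position: [0.5606, 0.006, 0.0461]
ee_rot: [0.699, 0.082, 0.705, -0.084]
contact_force: [-5.6, 0.9, 0.8]
width: 0.0221
```

```bash
python3 -c "
from h import *
bs()"
```

```text
t 19.65 TCP board [-90.5  93.3] z 46.1 F board [-5.66 -0.48] 0.82 tilt [-0.45 -0.09] yaw -13.49 w 0.0221
```

Request:
arm_command(
  series=[
    {"dp":[-0.004,0,0.0115],"angular":[0,-0.002,0],"gripper":15},
    {"dp":[-0.004,0,0.0125],"angular":[0,-0.003,0],"gripper":15},
    {"dp":[-0.004,0,0.013],"angular":[0,-0.003,0],"gripper":15},
    {"dp":[-0.004,0,0.013],"angular":[0,-0.003,0],"gripper":15},
    {"dp":[-0.004,0,0.013],"angular":[0,-0.003,0],"gripper":15},
    {"dp":[-0.004,0,0.013],"angular":[0,-0.003,0],"gripper":15},
    {"dp":[-0.004,0,0.013],"angular":[0,-0.003,0],"gripper":15},
    {"dp":[-0.004,0,0.013],"angular":[0,-0.003,0],"gripper":15},
  ],
)

```text
clock: 20.65
position: [0.5603, 0.0061, 0.046]
ee_rot: [0.703, 0.081, 0.701, -0.085]
contact_force: [-5.4, 1.2, 1.7]
width: 0.0221
```

```bash
python3 -c "
from h import *
bs()"
```

```text
t 20.65 TCP board [-90.7  93.3] z 46.0 F board [-5.53 -0.15] 1.69 tilt [ 0.12 -0.27] yaw -13.47 w 0.0221
```

Request:
arm_command(
  series=[
    {"dp":[-0.004,0,0.014],"angular":[0,-0.002,0.001],"gripper":15},
    {"dp":[-0.004,0,0.016],"angular":[0,-0.002,0.001],"gripper":15},
    {"dp":[-0.004,0,0.018],"angular":[0,-0.002,0],"gripper":15},
    {"dp":[-0.004,0,0.018],"angular":[0,-0.002,0],"gripper":15},
    {"dp":[-0.004,0,0.018],"angular":[0,-0.002,0],"gripper":15},
    {"dp":[-0.004,0,0.018],"angular":[0,-0.002,0],"gripper":15},
    {"dp":[-0.004,0,0.018],"angular":[0,-0.002,0],"gripper":15},
    {"dp":[-0.004,0,0.018],"angular":[0,-0.002,0],"gripper":15},
  ],
)

```text
clock: 21.65
position: [0.5605, 0.006, 0.046]
ee_rot: [0.7, 0.082, 0.704, -0.083]
contact_force: [-6.8, 1.9, 1.9]
width: 0.022
```

Run:
```python
from h import *
bs()
b=snap('scene','s8'); bs()
P=pts(b)*1000; B=(P[...,:2]+[0,3.5]-C0)@M0.T; z=P[...,2]
m=(z>18)&(z<25)&(B[...,0]>-86)&(B[...,0]<3)&(B[...,1]>20)&(B[...,1]<170); q=B[m]; print('tile',np.percentile(q,[1,50,99],axis=0).round(1).tolist(),cv2.minAreaRect(q.astype(np.float32)))
m=(z>60)&(z<110)&(abs(B[...,0]+95)<30)&(abs(B[...,1]-95)<40); 
cv2.imwrite('pics/z8.png',cv2.resize((255*(b['image'][130:270,230:360]/255.)**.6).astype(np.uint8),None,fx=4,fy=4,interpolation=cv2.INTER_CUBIC))
```

```text
t 21.65 TCP board [-90.5  93.2] z 46.0 F board [-7.04  0.21] 1.91 tilt [-0.31 -0.04] yaw -13.45 w 0.022
t 21.7 TCP board [-90.5  93.2] z 46.0 F board [-6.78 -0.07] 2.91 tilt [-0.31 -0.05] yaw -13.45 w 0.0221
tile [[-80.1, 42.7], [-39.5, 91.0], [0.8, 140.7]] ((-41.06424331665039, 95.78172302246094), (137.5669403076172, 86.74249267578125), 89.43352508544922)
```

View pics/z8.png

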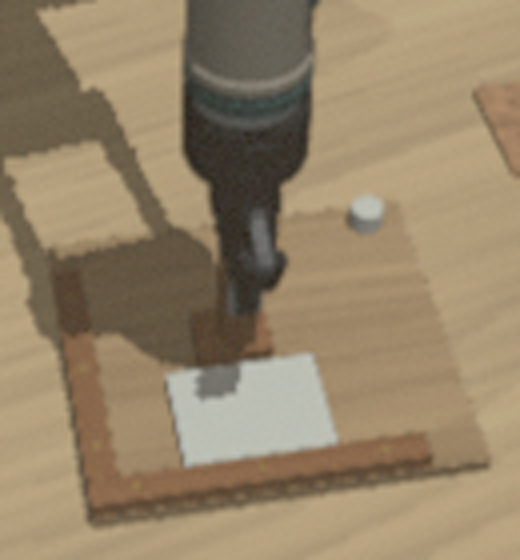

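The tile (corners at about (168,378),(312,355),(337,442),(185,465)) is flush along the long batten and the foot is square behind it. One more second of pressing at about 7 N, slightly unloaded in z.

Request:
arm_command(
  series=[
    {"dp":[-0.007,0,0.018],"angular":[0,-0.003,0],"gripper":15},
    {"dp":[-0.008,0,0.019],"angular":[0,-0.003,0],"gripper":15},
    {"dp":[-0.008,0,0.02],"angular":[0,-0.003,0],"gripper":15},
    {"dp":[-0.008,0,0.02],"angular":[0,-0.003,0],"gripper":15},
    {"dp":[-0.008,0,0.02],"angular":[0,-0.003,0],"gripper":15},
    {"dp":[-0.008,0,0.02],"angular":[0,-0.003,0],"gripper":15},
    {"dp":[-0.008,0,0.02],"angular":[0,-0.003,0],"gripper":15},
    {"dp":[-0.008,0,0.02],"angular":[0,-0.003,0],"gripper":15},
  ],
)

```text
clock: 22.7
position: [0.5606, 0.0059, 0.0461]
ee_rot: [0.7, 0.082, 0.705, -0.084]
contact_force: [-6.9, 2.8, 0.1]
width: 0.0223
```

```bash
python3 -c "
from h import *
bs()"
```

```text
t 22.7 TCP board [-90.4  93.2] z 46.1 F board [-7.34  1.09] 0.08 tilt [-0.41 -0.09] yaw -13.45 w 0.0223
```

Request:
arm_command(
  series=[
    {"dp":[-0.01,0,-0.05],"angular":[0,0,0],"gripper":15},
    {"dp":[0,0,-0.06],"angular":[0,-0.004,-0.001],"gripper":15},
    {"dp":[-0.3,0,0],"angular":[0.001,0,0],"gripper":15},
    {"dp":[-0.1,0.1,0],"angular":[0,0,0],"gripper":15},
    {"dp":[0,0.25,0.14],"angular":[0,0,0],"gripper":15},
    {"dp":[0,0.25,0.2],"angular":[0,0,0],"gripper":15},
    {"dp":[0,0.2,0.15],"angular":[0,0,0],"gripper":15},
    {"dp":[0,0.02,0.05],"angular":[0,0,0],"gripper":15},
  ],
)

```text
clock: 23.7
position: [0.6444, 0.0936, 0.0986]
ee_rot: [0.71, 0.082, 0.694, -0.085]
contact_force: [-0.1, 0.0, -1.5]
width: 0.0223
```

```bash
python3 -c "
from h import *
bs();plan((.5,0,.048),-13.6)"
```

```text
t 23.7 TCP board [-29.6 198.1] z 98.6 F board [-0.07  0.01] -1.5 tilt [ 1.26 -0.38] yaw -13.58 w 0.0223
t 23.7 pos [0.6444 0.0936 0.0986] F [-0.06  0.03 -1.5 ] w 0.0223 yaw -13.58 tilt [ 1.26 -0.38] q6 0.28
dp total [ 0.4005 -1.0406 -0.9963] ang total [0.0002 0.0146 0.0008] tool y in world [ 0.235  0.972 -0.001] z [ 0.972 -0.235  0.023]
```

Request:
arm_command(
  series=[
    {"dp":[0,-0.02,-0.03],"angular":[0,0.014,0.001],"gripper":15},
    {"dp":[0.1,0,0],"angular":[0,0,0],"gripper":15},
    {"dp":[0.12,0,0],"angular":[0,0,0],"gripper":15},
    {"dp":[0.1,0,0],"angular":[0,0,0],"gripper":15},
    {"dp":[0.06,0,0],"angular":[0,0,0],"gripper":15},
    {"dp":[0.02,0,0],"angular":[0,0,0],"gripper":15},
    {"dp":[0,0,0],"angular":[0,0,0],"gripper":15},
    {"dp":[0,0,0],"angular":[0,0,0],"gripper":15},
  ],
)

```text
clock: 24.7
position: [0.6369, 0.09, 0.0462]
ee_rot: [0.701, 0.084, 0.703, -0.085]
contact_force: [0.1, 0.3, -1.3]
width: 0.0218
```

Run:
```python
from h import *
b=snap('scene','s9'); bs();plan((.5,0,.048),-13.6)
P=pts(b)*1000; B=(P[...,:2]+[0,3.5]-C0)@M0.T; z=P[...,2]
m=(z>17)&(z<25)&(B[...,0]>-100)&(B[...,0]<-4)&(B[...,1]>20)&(B[...,1]<155); q=B[m]; print('tile',np.percentile(q,[1,50,99],axis=0).round(1).tolist(),cv2.minAreaRect(q.astype(np.float32)))
m=(z>29)&(z<40)&(abs(B[...,0]+40)<40)&(abs(B[...,1]-193)<45);q=B[m]; print('foot',np.percentile(q,[1,99],axis=0).round(1).tolist(),np.percentile(z[m],[1,99]))
```

```text
t 24.75 TCP board [-36.  192.9] z 46.2 F board [-0.53 -0.21] -0.55 tilt [-0.23 -0.03] yaw -13.68 w 0.0224
t 24.75 pos [0.6369 0.0901 0.0462] F [-0.56 -0.08 -0.55] w 0.0224 yaw -13.68 tilt [-0.23 -0.03] q6 0.27
dp total [-0.01   -0.9991 -0.9312] ang total [-0.0009 -0.0024  0.001 ] tool y in world [ 0.237  0.972 -0.002] z [ 0.972 -0.237 -0.004]
tile [[-78.4, 42.7], [-40.6, 90.8], [-4.8, 140.6]] ((-42.12883758544922, 92.0292739868164), (100.18720245361328, 76.51431274414062), 89.71806335449219)
foot [[-64.1, 165.7], [-22.2, 214.9]] [29.83576702 39.06498327]
```

Request:
arm_command(
  series=[
    {"dp":[-0.012,-0.03,0],"angular":[0,-0.002,0.001],"gripper":15},
    {"dp":[0,-0.04,0],"angular":[0,0,0],"gripper":15},
    {"dp":[0,-0.04,0],"angular":[0,0,0],"gripper":15},
    {"dp":[0,-0.035,0],"angular":[0,0,0],"gripper":15},
    {"dp":[0,-0.025,0],"angular":[0,0,0],"gripper":15},
    {"dp":[0,-0.02,0],"angular":[0,0,0],"gripper":15},
    {"dp":[0,-0.02,0],"angular":[0,0,0],"gripper":15},
    {"dp":[0,-0.02,0],"angular":[0,0,0],"gripper":15},
  ],
)

```text
clock: 25.75
position: [0.6305, 0.0624, 0.0481]
ee_rot: [0.702, 0.085, 0.702, -0.084]
contact_force: [0.3, 1.6, -0.6]
width: 0.0224
```

```bash
python3 -c "
from h import *
bs()"
```

```text
t 25.75 TCP board [-35.8 164.5] z 48.1 F board [-0.12  1.6 ] -0.58 tilt [0.06 0.13] yaw -13.72 w 0.0224
```

Contact made (1.6 N, sliding). Next, about 25 mm along the batten.

Request:
arm_command(
  series=[
    {"dp":[0.002,-0.025,0],"angular":[0,0,0],"gripper":15},
    {"dp":[0,-0.025,0],"angular":[0,0,0],"gripper":15},
    {"dp":[0,-0.025,0],"angular":[0,0,0],"gripper":15},
    {"dp":[0,-0.025,0],"angular":[0,0,0],"gripper":15},
    {"dp":[0,-0.025,0],"angular":[0,0,0],"gripper":15},
    {"dp":[0,-0.025,0],"angular":[0,0,0],"gripper":15},
    {"dp":[0,-0.025,0],"angular":[0,0,0],"gripper":15},
    {"dp":[0,-0.025,0],"angular":[0,0,0],"gripper":15},
  ],
)

```text
clock: 26.75
position: [0.6244, 0.0381, 0.0479]
ee_rot: [0.702, 0.086, 0.702, -0.083]
contact_force: [0.3, 2.3, -0.7]
width: 0.0224
```

```bash
python3 -c "
from h import *
bs()"
```

```text
t 26.75 TCP board [-36.  139.4] z 47.9 F board [-0.28  2.32] -0.71 tilt [0.07 0.18] yaw -13.72 w 0.0224
```

Request:
arm_command(
  series=[
    {"dp":[0,-0.009,0],"angular":[0,0,0],"gripper":15},
    {"dp":[0,-0.009,0],"angular":[0,0,0],"gripper":15},
    {"dp":[0,-0.008,0],"angular":[0,0,0],"gripper":15},
    {"dp":[0,-0.008,0],"angular":[0,0,0],"gripper":15},
    {"dp":[0,-0.008,0],"angular":[0,0,0],"gripper":15},
    {"dp":[0,-0.008,0],"angular":[0,0,0],"gripper":15},
    {"dp":[0,-0.006,0],"angular":[0,0,0],"gripper":15},
    {"dp":[0,-0.006,0],"angular":[0,0,0],"gripper":15},
  ],
)

```text
clock: 27.75
position: [0.6225, 0.0305, 0.0479]
ee_rot: [0.702, 0.086, 0.702, -0.083]
contact_force: [-0.6, 1.6, 0.4]
width: 0.0221
```

```bash
python3 -c "
from h import *
bs()"
```

```text
t 27.75 TCP board [-36.  131.6] z 47.9 F board [-0.93  1.4 ] 0.39 tilt [0.07 0.2 ] yaw -13.73 w 0.0221
```

Request:
arm_command(
  series=[
    {"dp":[0,-0.0045,0],"angular":[0,0,0],"gripper":15},
    {"dp":[0,-0.0045,0],"angular":[0,0,0],"gripper":15},
    {"dp":[0,-0.0045,0],"angular":[0,0,0],"gripper":15},
    {"dp":[0,-0.0045,0],"angular":[0,0,0],"gripper":15},
    {"dp":[0,-0.0045,0],"angular":[0,0,0],"gripper":15},
    {"dp":[0,-0.0045,0],"angular":[0,0,0],"gripper":15},
    {"dp":[0,-0.0045,0],"angular":[0,0,0],"gripper":15},
    {"dp":[0,-0.0045,0],"angular":[0,0,0],"gripper":15},
  ],
)

```text
clock: 28.75
position: [0.6214, 0.0261, 0.048]
ee_rot: [0.702, 0.086, 0.702, -0.083]
contact_force: [0.3, 1.7, -0.3]
width: 0.0223
```

```bash
python3 -c "
from h import *
bs()"
```

```text
t 28.75 TCP board [-36. 127.] z 48.0 F board [-0.12  1.75] -0.27 tilt [0.07 0.2 ] yaw -13.73 w 0.0223
```

Request:
arm_command(
  series=[
    {"dp":[0,-0.004,0],"angular":[0,0,0],"gripper":15},
    {"dp":[0,-0.004,0],"angular":[0,0,0],"gripper":15},
    {"dp":[0,-0.004,0],"angular":[0,0,0],"gripper":15},
    {"dp":[0,-0.004,0],"angular":[0,0,0],"gripper":15},
    {"dp":[0,-0.004,0],"angular":[0,0,0],"gripper":15},
    {"dp":[0,-0.004,0],"angular":[0,0,0],"gripper":15},
    {"dp":[0,-0.004,0],"angular":[0,0,0],"gripper":15},
    {"dp":[0,-0.004,0],"angular":[0,0,0],"gripper":15},
  ],
)

```text
clock: 29.75
position: [0.621, 0.0244, 0.0481]
ee_rot: [0.703, 0.088, 0.701, -0.082]
contact_force: [-0.2, 3.8, -0.4]
width: 0.0225
```

```bash
python3 -c "
from h import *
bs()"
```

```text
t 29.75 TCP board [-36.1 125.3] z 48.1 F board [-1.13  3.63] -0.38 tilt [0.14 0.43] yaw -13.8 w 0.0225
```

Request:
arm_command(
  series=[
    {"dp":[0,-0.006,0],"angular":[0,0,-0.002],"gripper":15},
    {"dp":[0,-0.007,0],"angular":[0,0,-0.002],"gripper":15},
    {"dp":[0,-0.008,0],"angular":[0,0,-0.002],"gripper":15},
    {"dp":[0,-0.008,0],"angular":[0,0,-0.002],"gripper":15},
    {"dp":[0,-0.008,0],"angular":[0,0,-0.002],"gripper":15},
    {"dp":[0,-0.008,0],"angular":[0,0,-0.002],"gripper":15},
    {"dp":[0,-0.008,0],"angular":[0,0,-0.002],"gripper":15},
    {"dp":[0,-0.008,0],"angular":[0,0,-0.002],"gripper":15},
  ],
)

```text
clock: 30.75
position: [0.6206, 0.0244, 0.0479]
ee_rot: [0.702, 0.084, 0.702, -0.088]
contact_force: [0.1, 5.8, -1.0]
width: 0.0223
```

```bash
python3 -c "
from h import *
bs()"
```

```text
t 30.75 TCP board [-36.5 125.3] z 47.9 F board [-1.25  5.71] -0.98 tilt [-0.04 -0.28] yaw -13.98 w 0.0223
```

Request:
arm_command(
  series=[
    {"dp":[0,-0.01,0],"angular":[-0.0005,0,-0.001],"gripper":15},
    {"dp":[0,-0.012,0],"angular":[-0.0005,0,-0.001],"gripper":15},
    {"dp":[0,-0.013,0],"angular":[-0.0005,0,-0.001],"gripper":15},
    {"dp":[0,-0.013,0],"angular":[-0.0005,0,-0.001],"gripper":15},
    {"dp":[0,-0.013,0],"angular":[-0.0005,0,-0.001],"gripper":15},
    {"dp":[0,-0.013,0],"angular":[-0.0005,0,-0.001],"gripper":15},
    {"dp":[0,-0.013,0],"angular":[-0.0005,0,-0.001],"gripper":15},
    {"dp":[0,-0.013,0],"angular":[-0.0005,0,-0.001],"gripper":15},
  ],
)

```text
clock: 31.75
position: [0.6203, 0.0241, 0.0481]
ee_rot: [0.703, 0.086, 0.701, -0.085]
contact_force: [-0.1, 7.5, -0.2]
width: 0.0223
```

```bash
python3 -c "
from h import *
bs()"
```

```text
t 31.75 TCP board [-36.7 124.9] z 48.1 F board [-1.9  7.3] -0.22 tilt [0.12 0.12] yaw -13.87 w 0.0223
```

Request:
arm_command(
  series=[
    {"dp":[0,-0.012,0],"angular":[-0.0005,0,-0.001],"gripper":15},
    {"dp":[0,-0.013,0],"angular":[-0.0005,0,-0.001],"gripper":15},
    {"dp":[0,-0.013,0],"angular":[-0.0005,0,-0.001],"gripper":15},
    {"dp":[0,-0.013,0],"angular":[-0.0005,0,-0.001],"gripper":15},
    {"dp":[0,-0.013,0],"angular":[-0.0005,0,-0.001],"gripper":15},
    {"dp":[0,-0.013,0],"angular":[-0.0005,0,-0.001],"gripper":15},
    {"dp":[0,-0.013,0],"angular":[-0.0005,0,-0.001],"gripper":15},
    {"dp":[0,-0.013,0],"angular":[-0.0005,0,-0.001],"gripper":15},
  ],
)

```text
clock: 32.75
position: [0.62, 0.0239, 0.0484]
ee_rot: [0.703, 0.089, 0.701, -0.081]
contact_force: [1.3, 7.4, -0.8]
width: 0.0221
```

```bash
python3 -c "
from h import *
bs()"
```

```text
t 32.75 TCP board [-36.9 124.6] z 48.4 F board [-0.45  7.51] -0.85 tilt [0.29 0.58] yaw -13.78 w 0.0221
```

Held at 7.3 to 7.5 N. Backing off +y gently, lifting, and looking.

Request:
arm_command(
  series=[
    {"dp":[0,0.02,0],"angular":[0,0,0],"gripper":15},
    {"dp":[0,0.06,0],"angular":[0,0.003,-0.005],"gripper":15},
    {"dp":[0,0.15,0],"angular":[0,0,0],"gripper":15},
    {"dp":[-0.3,0.1,0],"angular":[0,0,0],"gripper":15},
    {"dp":[-0.2,0.2,-0.1],"angular":[0,0,0],"gripper":15},
    {"dp":[0,0.3,-0.2],"angular":[0,0,0],"gripper":15},
    {"dp":[0,0.2,-0.2],"angular":[0,0,0],"gripper":15},
    {"dp":[0,0,0],"angular":[0,0,0],"gripper":15},
  ],
)

```text
clock: 33.75
position: [0.5916, 0.1623, 0.109]
ee_rot: [0.701, 0.082, 0.703, -0.086]
contact_force: [-0.3, -0.1, -0.8]
width: 0.022
```

Run:
```python
from h import *
b=snap('scene','s10');a=snap('top','t10'); bs();plan((.4445,.3425,.11),-2)
for d,o in((b,[0,3.5]),(a,[0,0])):
    P=pts(d)*1000; B=(P[...,:2]+o-C0)@M0.T; z=P[...,2]
    hsv=cv2.cvtColor(d['image'],cv2.COLOR_BGR2HSV)
    m=(z>17)&(z<26)&(hsv[...,1]<80)&(B[...,0]>-100)&(B[...,0]<8)&(B[...,1]>-8)&(B[...,1]<130); q=B[m]; print('tile',np.percentile(q,[1,50,99],axis=0).round(1).tolist(),cv2.minAreaRect(q.astype(np.float32)))
A=cv2.resize(a['image'][180:250,235:315],(480,420),interpolation=cv2.INTER_CUBIC)[:, :400]
B=cv2.resize(b['image'][175:265,235:325],(400,400),interpolation=cv2.INTER_CUBIC)
C=np.zeros((420,800,3),np.uint8);C[:,:400]=A;C[:400,400:]=B
cv2.imwrite('pics/z10.png',(255*(C/255.)**.6).astype(np.uint8))
```

```text
t 33.85 TCP board [-95.1 250.8] z 108.9 F board [-0.29 -1.27] -0.56 tilt [-0.08 -0.36] yaw -13.71 w 0.0222
t 33.85 pos [0.5931 0.1602 0.1089] F [-0.58 -1.16 -0.56] w 0.0222 yaw -13.71 tilt [-0.08 -0.36] q6 0.4
dp total [-0.0171  1.1821 -1.5634] ang total [-0.1301 -0.0004  0.0041] tool y in world [ 0.237  0.971 -0.006] z [ 0.972 -0.237  0.   ]
tile [[-80.2, 0.2], [-40.3, 48.3], [-4.1, 97.3]] ((-42.29209518432617, 48.78230667114258), (80.2349624633789, 99.36965942382812), 0.37555640935897827)
tile [[-81.7, 1.0], [-40.8, 47.5], [-0.8, 98.1]] ((-40.80160140991211, 50.692222595214844), (101.27164459228516, 82.34758758544922), 89.82946014404297)
```

View pics/z10.png

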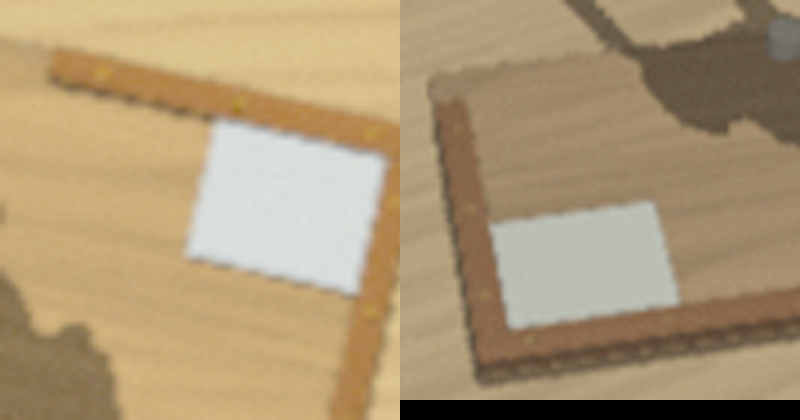

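The tile sits flush in the corner: top view, its edges run along the long batten at (215,118)-(388,155) and the short one at (388,155)-(360,293). Scene view agrees. Returning the pusher.

Request:
arm_command(
  series=[
    {"dp":[0,0,0],"angular":[-0.065,0,0.002],"gripper":15},
    {"dp":[0,0,0],"angular":[-0.065,0,0.002],"gripper":15},
    {"dp":[0,0.27,-0.24],"angular":[0,0,0],"gripper":15},
    {"dp":[0,0.27,-0.24],"angular":[0,0,0],"gripper":15},
    {"dp":[0,0.27,-0.24],"angular":[0,0,0],"gripper":15},
    {"dp":[0,0.27,-0.24],"angular":[0,0,0],"gripper":15},
    {"dp":[0,0.27,-0.24],"angular":[0,0,0],"gripper":15},
    {"dp":[0,0.05,-0.03],"angular":[0,0,0],"gripper":15},
  ],
)

```text
clock: 34.85
position: [0.4571, 0.3293, 0.1064]
ee_rot: [0.709, 0.012, 0.705, -0.017]
contact_force: [-0.9, -0.4, -2.3]
width: 0.022
```

```bash
python3 -c "
from h import *
plan((.4445,.3425,.046),-2)"
```

```text
t 34.85 pos [0.4571 0.3293 0.1064] F [-0.95 -0.41 -2.32] w 0.022 yaw -2.34 tilt [ 0.28 -0.36] q6 0.55
dp total [ 0.5019  0.1083 -0.1118] ang total [-0.0038  0.0033  0.0038] tool y in world [ 0.041  0.999 -0.006] z [ 0.999 -0.041  0.005]
```

Request:
arm_command(
  series=[
    {"dp":[0,0.07,-0.07],"angular":[-0.003,0.003,0.004],"gripper":15},
    {"dp":[0,0.03,-0.03],"angular":[0,0,0],"gripper":15},
    {"dp":[0.12,0,0],"angular":[0,0,0],"gripper":15},
    {"dp":[0.14,0,0],"angular":[0,0,0],"gripper":15},
    {"dp":[0.12,0,0],"angular":[0,0,0],"gripper":15},
    {"dp":[0.05,0,0],"angular":[0,0,0],"gripper":15},
    {"dp":[0,0,0],"angular":[0,0,0],"gripper":15},
    {"dp":[0,0,0],"angular":[0,0,0],"gripper":15},
  ],
)

```text
clock: 35.85
position: [0.4492, 0.3385, 0.0504]
ee_rot: [0.707, 0.014, 0.706, -0.015]
contact_force: [-0.6, 0.5, -0.5]
width: 0.0217
```

Run:
```python
from h import *
b=snap('scene','s11')
plan((.4445,.3425,.0395),-2)
P=pts(b)*1000; z=P[...,2]
m=(z>10)&(z<36)&(abs(P[...,0]-440)<40)&(abs(P[...,1]-335)<45); q=P[m]; print(np.percentile(q,[1,99],axis=0).round(1).tolist(),np.percentile(q[:,2],[1,3,10]))
```

```text
t 35.9 pos [0.4492 0.3385 0.0504] F [ 0.69 -0.88 -1.01] w 0.0222 yaw -2.34 tilt [ 0.08 -0.13] q6 0.57
dp total [ 0.0909  0.0318 -0.0408] ang total [-0.0038  0.001   0.0014] tool y in world [ 0.041  0.999 -0.002] z [ 0.999 -0.041  0.002]
[[421.6, 305.8, 14.9], [462.6, 356.1, 35.9]] [14.89679347 15.53841901 17.64828249]
```

Request:
arm_command(
  series=[
    {"dp":[0,0.03,-0.038],"angular":[-0.003,0.001,0.001],"gripper":15},
    {"dp":[0.03,0,0],"angular":[0,0,0],"gripper":15},
    {"dp":[0.02,0,0],"angular":[0,0,0],"gripper":15},
    {"dp":[0.01,0,0],"angular":[0,0,0],"gripper":15},
    {"dp":[0.008,0,0],"angular":[0,0,0],"gripper":15},
    {"dp":[0.006,0,0],"angular":[0,0,0],"gripper":15},
    {"dp":[0.004,0,0],"angular":[0,0,0],"gripper":15},
    {"dp":[0.004,0,0],"angular":[0,0,0],"gripper":15},
  ],
)

```text
clock: 36.9
position: [0.4451, 0.3432, 0.0411]
ee_rot: [0.708, 0.013, 0.706, -0.012]
contact_force: [-0.1, -0.9, -0.7]
width: 0.0219
```

```bash
python3 -c "
from h import *
plan((.4445,.3425,.0395),-2)"
```

```text
t 36.9 pos [0.4451 0.3432 0.0411] F [-0.12 -0.92 -0.71] w 0.0219 yaw -2.03 tilt [0.11 0.04] q6 0.57
dp total [ 0.0132 -0.006  -0.0048] ang total [-0.0003  0.0013 -0.0005] tool y in world [0.035 0.999 0.001] z [ 0.999 -0.035  0.002]
```

Request:
arm_command(
  series=[
    {"dp":[0.004,0,0],"angular":[0,0.001,0],"gripper":15},
    {"dp":[0.004,0,0],"angular":[0,0,0],"gripper":15},
    {"dp":[0.003,0,0],"angular":[0,0,0],"gripper":15},
    {"dp":[0.003,0,0],"angular":[0,0,0],"gripper":15},
    {"dp":[0.003,0,0],"angular":[0,0,0],"gripper":15},
    {"dp":[0.003,0,0],"angular":[0,0,0],"gripper":15},
    {"dp":[0.003,0,0],"angular":[0,0,0],"gripper":15},
    {"dp":[0.003,0,0],"angular":[0,0,0],"gripper":15},
  ],
)

```text
clock: 37.9
position: [0.4452, 0.3433, 0.0397]
ee_rot: [0.707, 0.013, 0.707, -0.012]
contact_force: [-2.1, -1.1, 4.8]
width: 0.0224
```

```bash
python3 -c "
from h import *
plan((.4445,.3425,.0395),-2)"
```

```text
t 37.9 pos [0.4452 0.3433 0.0397] F [-2.06 -1.08  4.81] w 0.0224 yaw -2.03 tilt [0.07 0.08] q6 0.57
dp total [ 0.0014 -0.0068 -0.0055] ang total [-0.0003  0.0007 -0.0009] tool y in world [0.035 0.999 0.001] z [ 0.999 -0.035  0.001]
```

Seated on the cork (Fz +4.8 N). Opening, then lifting straight up.

Request:
arm_command(
  series=[
    {"dp":[0,0,0],"angular":[0,0,0],"gripper":28},
    {"dp":[0,0,0],"angular":[0,0,0],"gripper":34},
    {"dp":[0,0,0],"angular":[0,0,0],"gripper":45},
    {"dp":[0,0,0],"angular":[0,0,0],"gripper":60},
    {"dp":[0,0,0],"angular":[0,0,0],"gripper":60},
    {"dp":[-0.1,0,0],"angular":[0,0,0],"gripper":60},
    {"dp":[-0.25,0,0],"angular":[0,0,0],"gripper":60},
    {"dp":[-0.35,0,0],"angular":[0,0,0],"gripper":60},
  ],
)

```text
clock: 38.9
position: [0.4434, 0.342, 0.1226]
ee_rot: [0.705, 0.012, 0.709, -0.013]
contact_force: [-0.2, 0.2, -0.4]
width: 0.0604
```

```bash
python3 -c "
from h import *
bs()"
```

```text
t 38.9 TCP board [-283.4  392.3] z 122.6 F board [-0.28  0.19] -0.43 tilt [-0.29 -0.14] yaw -2.04 w 0.0604
```

Request:
arm_command(
  series=[
    {"dp":[-0.4,0,0],"angular":[0,0,0],"gripper":60},
    {"dp":[-0.4,0,0],"angular":[0,0,0],"gripper":60},
    {"dp":[-0.2,0,-0.3],"angular":[0,0,0],"gripper":60},
    {"dp":[0,0,-0.4],"angular":[0,0,0],"gripper":60},
    {"dp":[0,0,-0.3],"angular":[0,0,0],"gripper":60},
    {"dp":[0,0,0],"angular":[0,0,0],"gripper":60},
    {"dp":[0,0,0],"angular":[0,0,0],"gripper":60},
    {"dp":[0,0,0],"angular":[0,0,0],"gripper":60},
  ],
)

```text
clock: 39.9
position: [0.3249, 0.3484, 0.2577]
ee_rot: [0.711, 0.016, 0.703, -0.01]
contact_force: [-0.2, 0.7, -0.5]
width: 0.0603
```

Run:
```python
from h import *
b=snap('scene','s12');a=snap('top','t12'); bs()
for d,o in((b,[0,3.5]),(a,[0,0])):
    P=pts(d)*1000; B=(P[...,:2]+o-C0)@M0.T; z=P[...,2]
    hsv=cv2.cvtColor(d['image'],cv2.COLOR_BGR2HSV)
    m=(z>17)&(z<26)&(hsv[...,1]<80)&(B[...,0]>-100)&(B[...,0]<8)&(B[...,1]>-8)&(B[...,1]<130); print('tile',np.percentile(B[m],[1,50,99],axis=0).round(1).tolist())
P=pts(b)*1000;z=P[...,2]
for lo,hi in((26,31),(92,99)):
    m=(z>lo)&(z<hi)&(abs(P[...,0]-440)<40)&(abs(P[...,1]-335)<45); print(lo,m.sum(),np.percentile(P[m],[2,98],axis=0).round(0).tolist())
C=b['image'][60:300,200:500]; cv2.imwrite('pics/z12.png',(255*(cv2.resize(C,(750,600),interpolation=cv2.INTER_CUBIC)/255.)**.7).astype(np.uint8))
```

```text
t 40.0 TCP board [-400.   370.6] z 257.5 F board [0.48 0.79] 0.51 tilt [0.64 0.52] yaw -2.15 w 0.0599
tile [[-80.1, 0.2], [-40.7, 48.2], [-3.5, 97.3]]
tile [[-81.8, 0.6], [-41.8, 49.2], [-0.7, 98.7]]
26 60 [[419.0, 312.0, 26.0], [457.0, 357.0, 30.0]]
92 41 [[433.0, 327.0, 92.0], [455.0, 349.0, 98.0]]
```

View pics/z12.png

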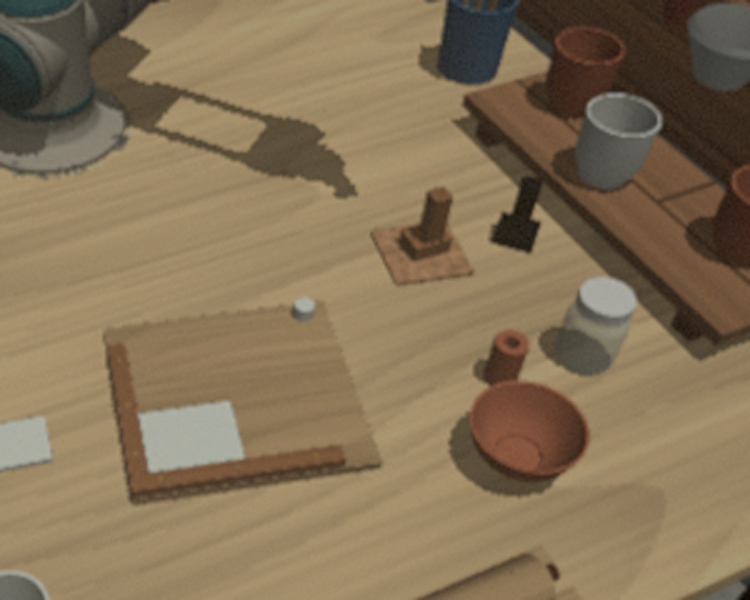

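The tile is home in the corner at (190,435) and the pusher stands upright on its pad at (425,240). The prop, look-alike, kiln post, bowl and jar are undisturbed. Handing in.

```bash
python3 -c "
from h import *
sign_off()"
```

```text
the job is handed in; nothing more can be done
```

I took the wooden pusher and slid the tile against the long batten, then along it against the short one. The pusher is back upright on its cork pad, and the job was handed in at about 40 s.

**Pressing:** the readings at the end of each one-second call were 7.0 and 7.3 N on the long batten, and 7.3 and 7.5 N on the short one. The highest reading was 7.5 N. Force is only read at the end of each call, so peaks in between were not seen.

**Last checks:**
- **Tile:** depth from both cameras, checked with the arm clear, put its centre within about 2 mm of home. The pictures showed it flush on both battens.
- **Pusher:** handle top at about 96 mm, as at the start, with its foot wholly on the pad.
- **Other things:** those seen in the last view (prop, black look-alike, kiln post, jar, bowl) looked undisturbed. The stamp, mug and spatula were outside that picture, and the arm worked nowhere near them after the first transit.

**Disagreements:**
- The two cameras differed by about 5 mm in y, so I corrected the scene camera by comparing it with the gripper.
- The opened fingertips appeared higher than the reported tool point implied.
- The first press needed several seconds of stepping up, at about 5 to 6 N, before it reached 7 N. During that time the foot seems to have rubbed lightly on the board.

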